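# Refit the drain tray under the lips of the rinse bath

## Robot

A 6-joint arm with a two-finger parallel gripper is mounted at the origin on the work surface. World frame = base frame: x ahead of the robot, y to its left, z up, the work surface at z = 0. Lengths are in mm, angles in rad, forces in N, time in s.
With the tool pointing down it reaches from about 325 to 775 mm from the base axis. Payload 5.5 kg.
Tool frame: the origin (TCP) lies between the finger pads; the fingertips stand 14 mm ahead of it and the grasp point (between the pads) lies 5 mm behind it (tcp_to_tips is the distance from the TCP to the fingertips, in mm); z points along the fingers, y is the direction in which the jaws open and shut (so a half turn about z gives the same grasp; the last joint's range is limited). The gripper opens to 88 mm and grips with 3 to 60 N. Pads are 20 mm wide; open, the fingers measure 115 mm over their backs; the gripper's body (75 mm by 178 mm) begins 61 mm behind the grasp point.
Start: joints at [1.267, 0.091, 1.231, -0, 1.82, -0.057], TCP at [146.585, 581.833, 236.631] pointing down, gripper open.
Joint ranges: [-2.87, 2.87], [-0.86, 2.18], [0.17, 2.46], [-1.51, 4.65], [0.06, 2.69], [-2.65, 2.65]. Speed limits (rad/s): [2.57, 2.57, 3.01, 3.14, 3.14, 3.14].

## Interface

Orientations are given as a unit quaternion [w, x, y, z].
In Python, from rig import state, capture, finish_job, tcp_to_tips gives the robot as it stands. The module is installed in compiled form; this text tells all that it offers.
- The arm moves only by the shell command python3 -m inch 'ROWS' [FORCE]. ROWS is JSON, a list that holds one entry, the list of rows, each a list of 7 numbers: the opening, from 0 (shut) to 1 (fully open), then the shift along the tool's x, y, z in m, then the turn, a rotation vector about the tool's x, y, z in rad. In form: [[[grip, dx, dy, dz, wx, wy, wz], ...]]. A call has 1 to 8 rows; each row is the pose to reach, as a shift and turn from the pose commanded when the call began, along the tool's axes at that moment; what a row does not reach only later rows make up. A row lasts 1/12 s, in which the tool goes at most 41.7 mm and 7.16 degrees, less where a joint would pass 70% of its speed; a pose out of reach is approached as far as the arm can. A call with a gripper value outside its range is refused whole. The fingers move at their own pace and stop on an object; FORCE is the grip in N (left out, the last holds). Time passes only in rows, so rows that repeat a pose let the fingers close. It gives the time, the measured TCP pose, the force and the opening at its end, in the units of the state.
- state(): the state, without advancing time (a new reading comes with each control period).
- capture(name): name is "side" or "top"; returns a dict with "image" (480x640x3 uint8, red, green, blue), "fx", "fy", "cx", "cy" (pixels), "xyz" and "rotation" of the camera in the world. Camera axes: x right, y up, looking along -z (the intrinsics and any distortion apply to the point x, -y, -z); pixel columns grow to the right and rows downward; lengths in mm; the calibration is good to about 2 mm. A picture is of the moment at which its call begins. There is no depth.
- finish_job(): hands the job in, once; it reports no verdict.
The state is a dict: "t": time; "joints": joint angles; "qvel": joint speeds; "effort": joint torques, N m; "tool_pos": TCP position; "orientation": TCP orientation; "contact_force": force on the tool from outside, world axes, zero at the start; "torque": the same for the moment, N m; "opening": finger opening in mm.
Only numpy, scipy, OpenCV 4.12 (cv2) and the standard library are available. Lean on these libraries where they do the work, as an engineer would, in place of code of your own. Each camera call takes 0.05 s, during which the arm holds its last target.

## Task

Refit the larger drain tray in the steel rinse bath: it is longer than the slot is wide, so tilt it and pass it edge-first through the slot, right it under the two lips and set it down flat and fully home between the two stop bars on the floor (hidden under the lips: feel for them), with its cross bar running along the slot. Then swing the bath's locking lever fully shut over the cross bar and let go. Leave the smaller tray and the glass beaker where they stand.

Things in the scene. Friction and masses are not known exactly. Their poses are not given: they have to be found in the camera images.
- tray_mid (a point): Centre of the larger drain tray: loose, steel, 0.22 to 0.43 kg, starts flat on a 3 mm mat. Plate 124 (its x) x 110 (y) x 6 mm, perforated. The point is mid-plate, 55 mm above the underside. On the plate's middle stand a cross bar and a grip plate (see tray_grip). z up. A half turn about z makes no difference. A 90 mm lookalike stands near by.
- tray_grip (a point): Point in the larger tray's grip plate, 95 mm above the tray's underside, axes as tray_mid. The grip plate is upright, 12 mm thick (x), 40 wide (y), its top 110 mm above the underside. It rises from the middle of the cross bar: 12 mm thick (x), 110 long (y), its top 46.5 mm above the underside.
- small_tray_mid (a point): Centre of the smaller drain tray, a bystander of the same form: plate 90 (x) x 80 (y) mm, 95 mm tall; the point is 47.5 mm above its underside.
- bath: Fixed steel rinse bath, 182 (x) x 140 (y) x 76 mm high; origin at the centre of its underside, on the bench. Inside 172 mm along x, 130 along y. Floor at 30 mm. See bath_slot and bath_pocket. A plate end may go right to the wall under one lip; the other end then clears the opposite lip's edge by 8 mm.
- bath_slot (a point): Centre of the bath's top opening, 76 mm above the bench, axes as the bath. Two lips, 8 mm thick (heights 68 to 76 mm), reach 40 mm in from the two x walls all along y; between them the slot, 92 mm wide (x -46 to 46), 130 long (y -65 to 65).
- bath_pocket (a point): Middle of the bath's floor, 30 mm above the bench, axes as the bath. On it, under the lips, a fixed pair of stop bars, 16 wide (x), tops at 40 mm, their inner faces 128 mm apart. The pair's middle lies up to 9 mm either way along x from this point: neither reported nor in view, find it by touch. Seated, the tray lies flat on the floor between them, 2 mm play each way, x along the bath's x.
- lever (a joint): Locking lever, swings level about an upright pivot on the +x lip. 0 = fully shut: the arm points to the bath's -x, over the cross bar. Grows clockwise seen from above as it opens (1.57: points to the bath's +y), at most 1.8. Starts open, 1.1 to 1.7. Stays where left (friction 0.06 N m), stops at 0. A tray not down between the stops blocks it.
- lever_knob (a point): Middle of the upright black knob on the lever's end, 105 mm from the pivot axis: 14 mm in diameter, from 87 to 119 mm above the bench, the point at 103 mm. The arm lies at heights 79 to 87 mm, 16 mm wide; it passes 2.5 mm above the cross bar of a seated tray.
- lever_pivot (a point): Pivot axis of the lever, at x 68, y 50 mm in the bath's frame, 83 mm above the bench, axes as the bath.
- beaker: Glass beaker, a bystander, 64 mm wide, 85 high; origin at the centre of its underside.
Things that resemble listed ones, but are neither listed nor needed, are in the scene too. What is shaped like the part that bears tray_mid but pink is not meant.

How it is judged:
By the outcome, as a careful person would: the job done as asked, in the order asked, and still so for the second after the job is handed in, with the robot touching nothing.
It also fails if it takes over 64 s, if anything falls off the work surface, if the arm or the gripper's body presses on something with over 40 N, if the wrist force passes 120 N, or if a joint passes its speed limit or range.

## Working session

There is one attempt and no reset: what is moved stays moved. The work goes in short steps, Python scripts to look and compute and a shell command to move; the robot and the scene stay as the last step left them, time stands still between calls to the robot, and variables do not carry over. Pictures are saved under pics/ and viewed, and the job is handed in when it is done.

```bash
mkdir -p pics; ls; cat > h.py <<'E'
import numpy as np, cv2, json
from rig import state, capture, tcp_to_tips
from scipy.spatial.transform import Rotation as R
def Rq(q): return R.from_quat([q[1],q[2],q[3],q[0]])
E
python3 - <<'E'
from h import *
s=state(); print(s, tcp_to_tips)
import pickle
for n in("side","top"):
    c=capture(n); pickle.dump(c,open(f"pics/{n}0.pkl","wb"))
    cv2.imwrite(f"pics/{n}0.png",c["image"][:,:,::-1]); print({k:v for k,v in c.items() if k!="image"})
E
```

```text
pics
{'t': 0.0, 'joints': array([ 1.26727782e+00,  9.18752682e-02,  1.23189371e+00,  2.22638084e-05,
        1.81978877e+00, -5.67465193e-02]), 'qvel': array([-2.18997083e-04,  2.46451776e-05,  4.16824894e-04, -4.55176542e-04,
       -3.42959035e-04, -4.31945024e-04]), 'effort': array([-5.28419569e-04, -4.46439922e+01, -4.06447470e+01,  6.96712872e-02,
        2.91340565e-02, -1.49106268e-04]), 'tool_pos': array([146.50616611, 581.56074861, 235.49260901]), 'orientation': array([-1.86649863e-04,  1.23070389e-01,  9.92397458e-01, -9.64716529e-04]), 'contact_force': array([-0.02950648, -0.13709105, -0.45144382]), 'torque': array([-0.00431898,  0.02663028, -0.02565355]), 'opening': 87.49571701958848} 14.0
{'fx': 609.5401790597476, 'fy': 609.5401790597476, 'cx': 316.6952549333082, 'cy': 246.41391657948515, 'xyz': array([-347.65122764, -672.95832865, 1185.61019136]), 'rotation': array([ 0.86081962,  0.37879448, -0.14559276, -0.30709457])}
{'fx': 526.324578448532, 'fy': 526.324578448532, 'cx': 326.0765239248344, 'cy': 239.98401995034015, 'xyz': array([ 349.97054054,  241.8905351 , 1317.04917119]), 'rotation': array([ 0.71672756,  0.00992309, -0.01775567, -0.69705658])}
```

View pics/top0.png

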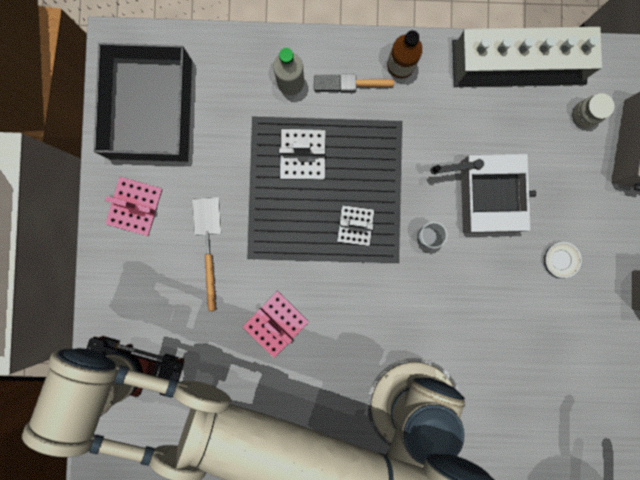

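View pics/side0.png

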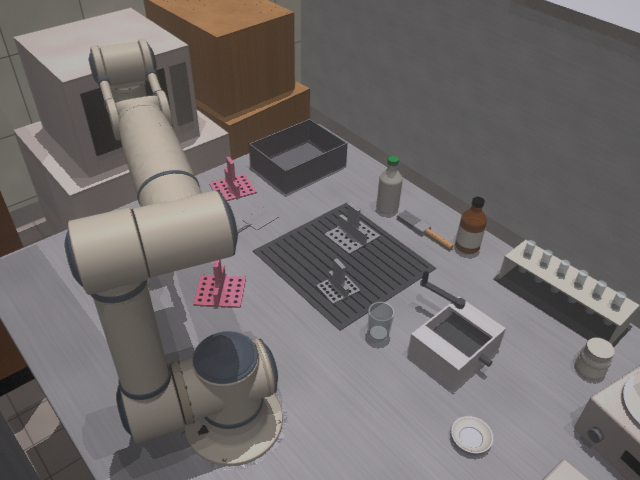

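```bash
python3 - <<'E'
from h import *
im=cv2.imread("pics/top0.png")
a=cv2.resize(im[110:260,260:400],None,fx=4,fy=4,interpolation=cv2.INTER_CUBIC)
b=cv2.resize(im[140:250,420:545],None,fx=5,fy=5,interpolation=cv2.INTER_CUBIC)
cv2.imwrite("pics/a.png",a);cv2.imwrite("pics/b.png",b)
im=cv2.imread("pics/side0.png")
b=cv2.resize(im[190:390,310:510],None,fx=3,fy=3,interpolation=cv2.INTER_CUBIC)
cv2.imwrite("pics/c.png",b)
E
```

```text
(no output)
```

View pics/a.png

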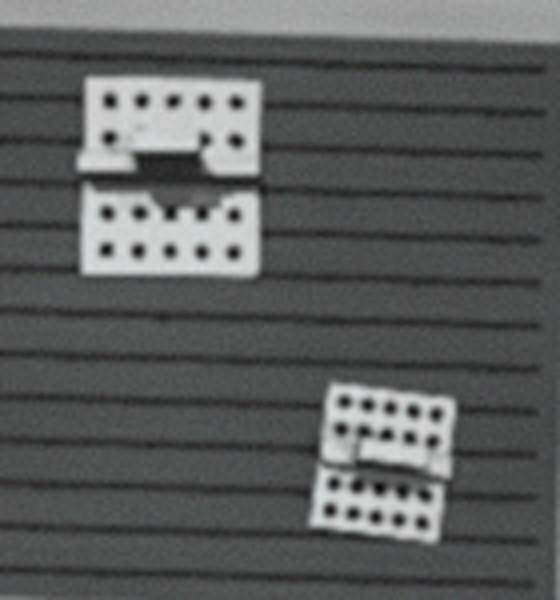

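View pics/b.png

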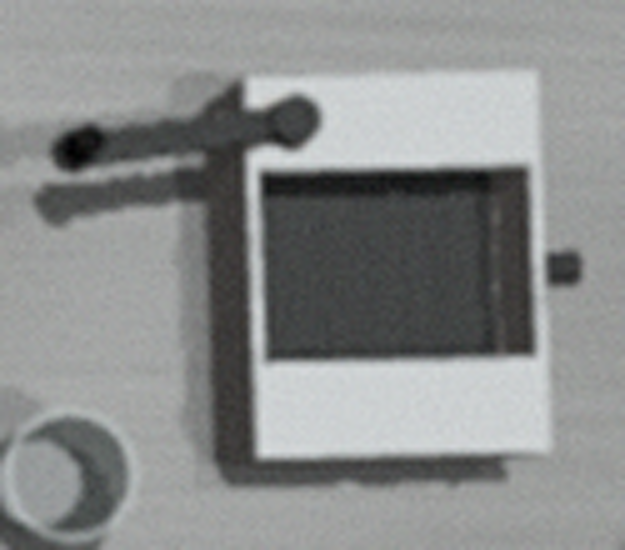

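View pics/c.png

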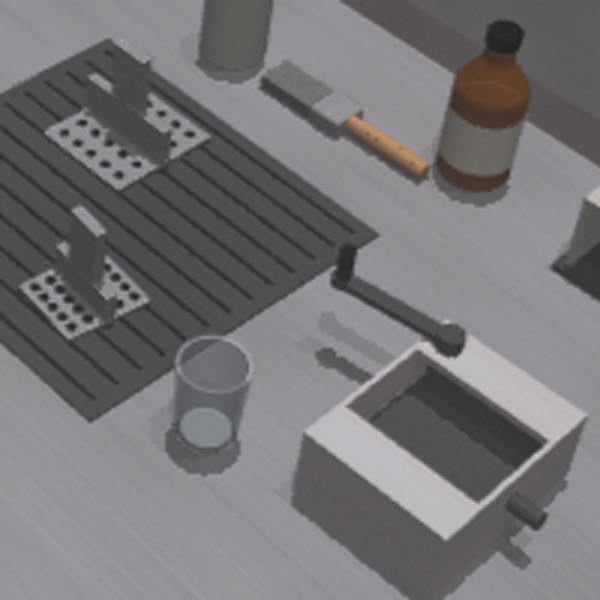

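```bash
cat >> h.py <<'E'
def ray(c,u,v):
    d=np.array([(u-c["cx"])/c["fx"],-(v-c["cy"])/c["fy"],-1.])
    return c["xyz"],Rq(c["rotation"]).apply(d)
def onz(c,u,v,z):
    o,d=ray(c,u,v); return o+d*(z-o[2])/d[2]
def proj(c,p):
    q=Rq(c["rotation"]).inv().apply(np.array(p)-c["xyz"]); return c["cx"]+c["fx"]*q[0]/-q[2], c["cy"]-c["fy"]*q[1]/-q[2]
E
python3 - <<'E'
from h import *
import pickle
c=pickle.load(open("pics/top0.pkl","rb")); im=c["image"]; g=cv2.cvtColor(im,cv2.COLOR_RGB2GRAY); hsv=cv2.cvtColor(im,cv2.COLOR_RGB2HSV)
up=cv2.resize(g,None,fx=4,fy=4,interpolation=cv2.INTER_CUBIC)
def rect(x0,x1,y0,y1,th,z,close):
    m=np.zeros_like(up); m[y0*4:y1*4,x0*4:x1*4]=(up[y0*4:y1*4,x0*4:x1*4]>th)*255
    if close: m=cv2.morphologyEx(m,cv2.MORPH_CLOSE,np.ones((close,close)))
    cs,_=cv2.findContours(m,cv2.RETR_EXTERNAL,cv2.CHAIN_APPROX_NONE); k=max(cs,key=cv2.contourArea)
    b=cv2.boxPoints(cv2.minAreaRect(k)); b=(b+.5)/4-.5
    P=np.array([onz(c,u,v,z)[:2] for u,v in b]); print("px",b.round(1).tolist()); print("xy",P.round(1).tolist(),"mid",P.mean(0).round(1))
    for i in range(4):
        e=P[(i+1)%4]-P[i]; print("  side",np.linalg.norm(e).round(1),np.degrees(np.arctan2(e[1],e[0])).round(1))
rect(274,332,123,186,130,9,0); 
rect(274,332,123,152,130,9,0); rect(274,332,155,186,130,9,0)
rect(335,380,203,250,130,9,25)
rect(455,540,145,240,205,76,61)
rect(455,540,145,240,190,76,61)
print(onz(c,302.5,153,100))
E
```

```text
px [[278.79998779296875, 152.10000610351562], [279.5, 128.0], [325.0, 129.39999389648438], [324.29998779296875, 153.39999389648438]]
xy [[618.0, 352.4], [678.7, 352.5], [678.8, 238.4], [618.0, 238.4]] mid [648.4 295.4]
  side 60.8 0.1
  side 114.2 -90.0
  side 60.8 179.9
  side 114.0 90.0
px [[278.8999938964844, 128.60000610351562], [324.8999938964844, 128.60000610351562], [324.8999938964844, 151.39999389648438], [278.8999938964844, 151.39999389648438]]
xy [[677.2, 354.0], [680.7, 238.8], [623.2, 237.2], [619.8, 352.2]] mid [650.2 295.6]
  side 115.3 -88.3
  side 57.5 -178.4
  side 115.1 91.7
  side 57.4 1.8
px [[279.5, 178.10000610351562], [279.8999938964844, 155.8000030517578], [324.79998779296875, 156.6999969482422], [324.29998779296875, 179.0]]
xy [[552.7, 348.7], [608.6, 349.4], [609.8, 237.2], [553.8, 236.7]] mid [581.2 293. ]
  side 56.0 0.7
  side 112.2 -89.4
  side 56.0 -179.5
  side 112.0 90.6
px [[336.6000061035156, 241.10000610351562], [341.6000061035156, 204.6999969482422], [374.79998779296875, 209.1999969482422], [369.79998779296875, 245.60000610351562]]
xy [[399.4, 201.9], [490.6, 191.9], [481.7, 108.7], [390.4, 118.9]] mid [440.5 155.4]
  side 91.8 -6.2
  side 83.7 -96.1
  side 91.9 173.6
  side 83.5 83.8
px [[471.6000061035156, 213.10000610351562], [528.0, 211.39999389648438], [528.5, 228.89999389648438], [472.1000061035156, 230.60000610351562]]
xy [[472.2, -114.4], [480.2, -248.7], [438.6, -250.6], [430.7, -116.4]] mid [ 455.4 -182.5]
  side 134.6 -86.6
  side 41.6 -177.5
  side 134.4 93.4
  side 41.6 2.7
px [[469.0, 155.1999969482422], [527.2999877929688, 153.5], [529.5, 229.60000610351562], [471.20001220703125, 231.3000030517578]]
xy [[610.5, -105.9], [618.7, -245.4], [437.0, -253.0], [429.0, -114.2]] mid [ 523.8 -179.6]
  side 139.7 -86.6
  side 181.9 -177.6
  side 138.9 93.3
  side 181.7 2.6
[598.86475417 289.52777668 100.        ]
```

```bash
python3 - <<'E'
from h import *
import pickle
c=pickle.load(open("pics/top0.pkl","rb")); s=pickle.load(open("pics/side0.pkl","rb"))
def A(L,k,o): return [(x/k+o[0]-.4,y/k+o[1]-.4) for x,y in L]
P=np.array([onz(c,u,v,9)[:2] for u,v in A([(85,77),(262,81),(260,277),(80,276)],4,(260,110))]); print("tray top",P.round(1).tolist(),P.mean(0))
P=np.array([onz(s,u,v,9)[:2] for u,v in A([(45,133),(120,188),(210,137)],3,(310,190))]); print("tray side",P.round(1).tolist(),(P[0]+P[2])/2)
P=np.array([onz(s,u,v,76)[:2] for u,v in A([(303,435),(447,537),(587,415)],3,(310,190))]); print("bath side",P.round(1).tolist(),(P[0]+P[2])/2)
print("small side",[onz(s,*p,9)[:2].round(1) for p in A([(20,287),(70,340),(149,299)],3,(310,190))])
# grip top: top view centre of bright face; side view
for n,L in(("gripplate top ends",[(133,140),(203,140),(137,152),(200,152)]),): print(n,[onz(c,*p,113).round(1)[:2] for p in A(L,4,(260,110))])
print("side grip top", [onz(s,*p,113).round(1)[:2] for p in A([(112,44),(121,40),(153,59),(145,66)],3,(310,190))])
k=A([(80,147),(295,120),(68,478)],5,(420,140)); print("knob",onz(c,*k[0],110),"pivot",onz(c,*k[1],87),"beaker rim",onz(c,*k[2],85))
k=A([(347,250),(345,278),(452,338)],3,(310,190)); print("side knob top",onz(s,*k[0],119),"bot",onz(s,*k[1],87),"piv",onz(s,*k[2],90))
E
```

```text
tray top [[676.8, 349.1], [677.6, 238.2], [554.1, 236.0], [551.4, 348.3]] [614.97971222 292.89419369]
tray side [[553.5, 342.0], [557.8, 236.6], [676.5, 236.4]] [615.02900937 289.16198486]
bath side [[427.1, -117.0], [439.8, -252.5], [618.2, -244.8]] [ 522.6840005 -180.8694041]
small side [array([399.9, 195.3]), array([392.8, 118.6]), array([480.1, 111.8])]
gripplate top ends [array([615. , 311.8]), array([616.2, 271.5]), array([608.1, 309.3]), array([609.2, 273. ])]
side grip top [array([606.9, 310.9]), array([617.7, 310.1]), array([621.9, 269.9]), array([608.9, 266.9])]
knob [568.78559861 -19.54231835 110.        ] pivot [ 588.79040715 -125.97726387   87.        ] beaker rim [416.71455241 -22.35313632  85.        ]
side knob top [570.15849795 -23.42574942 119.        ] bot [571.37400266 -25.96733818  87.        ] piv [ 586.4620265  -129.64490108   90.        ]
```

```bash
python3 - <<'E'
from h import *
im=cv2.imread("pics/top0.png")
cv2.imwrite("pics/a2.png",cv2.resize(im[122:186,270:336],None,fx=9,fy=9,interpolation=cv2.INTER_CUBIC))
im=cv2.imread("pics/side0.png")
cv2.imwrite("pics/c2.png",cv2.resize(im[195:260,315:390],None,fx=9,fy=9,interpolation=cv2.INTER_CUBIC))
E
```

```text
(no output)
```

View pics/a2.png

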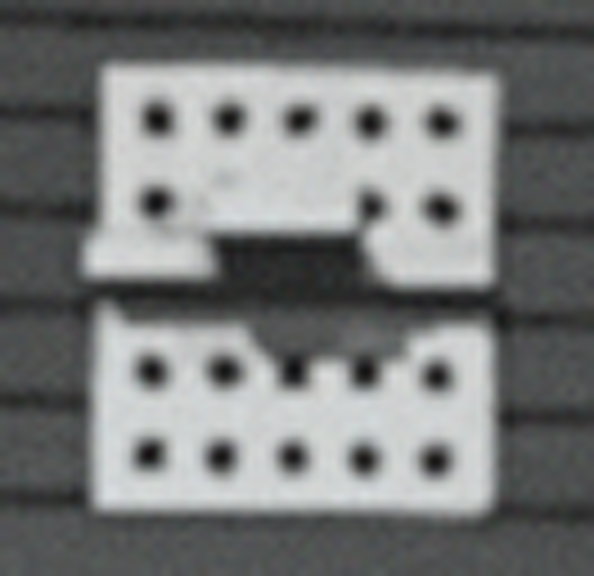

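View pics/c2.png

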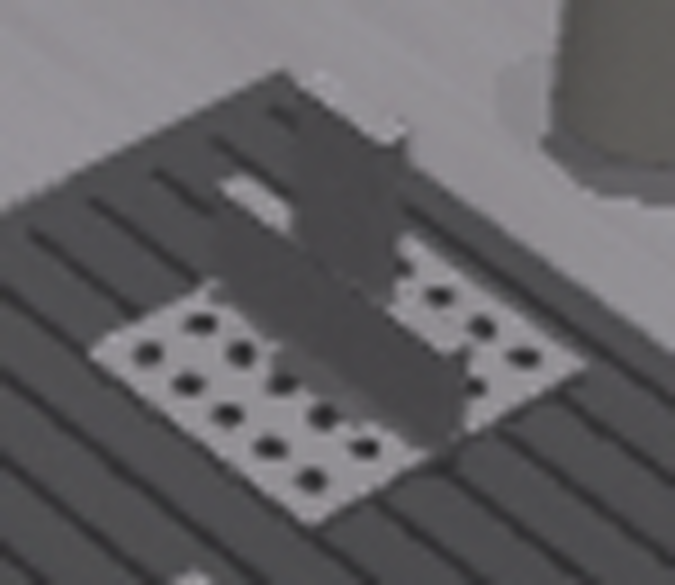

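```bash
cat >> h.py <<'E'
B0=np.array([523.3,-180.2]); BY=np.radians(2.9)
def bw(x,y,z):
    c,s=np.cos(BY),np.sin(BY); return np.array([B0[0]+c*x-s*y,B0[1]+s*x+c*y,z])
def toolR(yaw,tilt):
    # tool y along heading yaw, tool z down; then tilted by tilt deg about heading-left axis (top leans back, -x end low)
    b=R.from_matrix(np.array([[0,1,0],[1,0,0],[0,0,-1.]]).T)  # cols: x->Y, y->X, z->-Z
    return R.from_euler('z',yaw,degrees=True)*R.from_euler('y',-tilt,degrees=True)*b
def go(pos,Rt,s=None):
    s=s or state(); R0=Rq(s["orientation"]); 
    d=R0.inv().apply(np.array(pos)-s["tool_pos"])/1000; w=(R0.inv()*Rt).as_rotvec()
    print("from",s["tool_pos"].round(1),"shift",d.round(4),"turn",w.round(4)," |d|mm",np.linalg.norm(d)*1000//1,"deg",np.degrees(np.linalg.norm(w)).round(1))
def show(s=None):
    s=s or state(); print("t",round(s["t"],2),"pos",s["tool_pos"].round(1),"F",s["contact_force"].round(1),"T",s["torque"].round(2),"open",round(s["opening"],1),"j",s["joints"].round(2))
E
python3 - <<'E'
from h import *
go([614.5,291.5,200],toolR(0.8,0))
go([614.5,291.5,93],toolR(0.8,0))
E
```

```text
from [146.5 581.6 235.6] shift [-0.5247 -0.1669  0.0359] turn [-1.50e-03  1.00e-03  1.31e+00]  |d|mm 551.0 deg 75.1
from [146.5 581.6 235.6] shift [-0.5247 -0.1667  0.1429] turn [-1.50e-03  1.00e-03  1.31e+00]  |d|mm 568.0 deg 75.1
```

```bash
python3 -m inch '[[[1,-0.525,-0.167,0.036,0,0,1.31],[1,-0.525,-0.167,0.036,0,0,1.31],[1,-0.525,-0.167,0.036,0,0,1.31],[1,-0.525,-0.167,0.036,0,0,1.31],[1,-0.525,-0.167,0.036,0,0,1.31],[1,-0.525,-0.167,0.036,0,0,1.31],[1,-0.525,-0.167,0.036,0,0,1.31],[1,-0.525,-0.167,0.036,0,0,1.31]]]' 55
python3 - <<'E'
from h import *
show(); go([614.5,291.5,200],toolR(0.8,0))
E
```

```text
t: 0.77
tool_pos: [430.7, 405.1, 214.3]
orientation: [-0.0, 0.586, 0.81, -0.0]
contact_force: [-0.2, 0.4, -0.2]
opening: 87.8
t 0.77 pos [430.7 405.1 214.3] F [-0.2  0.4 -0.2] T [-0.11  0.07 -0.01] open 87.8 j [0.7  0.06 1.3  0.   1.78 0.38]
from [430.7 405.1 214.3] shift [-0.1654  0.1391  0.0143] turn [-6.000e-04  3.000e-04  3.039e-01]  |d|mm 216.0 deg 17.4
```

```bash
python3 -m inch '[[[1,-0.15,0.13,0.014,0,0,0.3],[1,-0.15,0.13,0.014,0,0,0.3],[1,-0.15,0.13,0.014,0,0,0.3],[1,-0.15,0.13,0.014,0,0,0.3],[1,-0.15,0.13,0.014,0,0,0.3],[1,-0.15,0.13,0.014,0,0,0.3],[1,-0.15,0.13,0.014,0,0,0.3],[1,-0.15,0.13,0.014,0,0,0.3]]]' 
python3 - <<'E'
from h import *
show(); go([614.5,291.5,93],toolR(0.8,0))
c=capture("top");cv2.imwrite("pics/t1.png",cv2.resize(c["image"][90:250,230:410,::-1],None,fx=3,fy=3))
E
```

```text
t: 1.43
tool_pos: [599.8, 306.1, 200.3]
orientation: [-0.0, 0.699, 0.716, -0.0]
contact_force: [0.6, 0.0, 0.2]
opening: 87.8
t 1.43 pos [599.8 306.1 200.3] F [0.6 0.  0.2] T [-0.08 -0.   -0.02] open 87.8 j [0.42 0.29 1.07 0.   1.78 0.4 ]
from [599.8 306.1 200.3] shift [-0.0149  0.0145  0.1073] turn [-0.0014 -0.      0.01  ]  |d|mm 109.0 deg 0.6
```

View pics/t1.png

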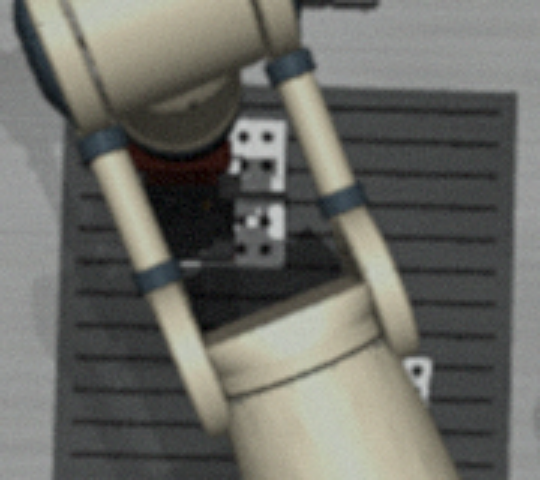

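The picture shows the gripper over the upper, larger tray (px ~302,153 in the full image). The small tray (355,226) and the two pink ones (135,205), (277,323) are left alone. I descend to grasp.

```bash
python3 -m inch '[[[1,-0.015,0.0145,0,0,0,0.01],[1,-0.015,0.0145,0.03,0,0,0.01],[1,-0.015,0.0145,0.06,0,0,0.01],[1,-0.015,0.0145,0.09,0,0,0.01],[1,-0.015,0.0145,0.107,0,0,0.01],[1,-0.015,0.0145,0.107,0,0,0.01],[1,-0.015,0.0145,0.107,0,0,0.01],[1,-0.015,0.0145,0.107,0,0,0.01]]]' 
python3 - <<'E'
from h import *
show(); go([614.5,291.5,93],toolR(0.8,0))
c=capture("side");cv2.imwrite("pics/s1.png",cv2.resize(c["image"][160:300,290:450,::-1],None,fx=4,fy=4))
E
```

```text
t: 2.15
tool_pos: [615.3, 292.4, 96.5]
orientation: [0.001, 0.702, 0.713, 0.001]
contact_force: [-0.1, 0.2, 0.2]
opening: 87.5
t 2.15 pos [615.3 292.4  96.5] F [-0.1  0.2  0.2] T [-0.04  0.04  0.05] open 87.5 j [0.39 0.32 1.22 0.   1.6  0.38]
from [615.3 292.4  96.5] shift [-0.0009 -0.0008  0.0035] turn [ 0.0029 -0.0013  0.0014]  |d|mm 3.0 deg 0.2
```

View pics/s1.png

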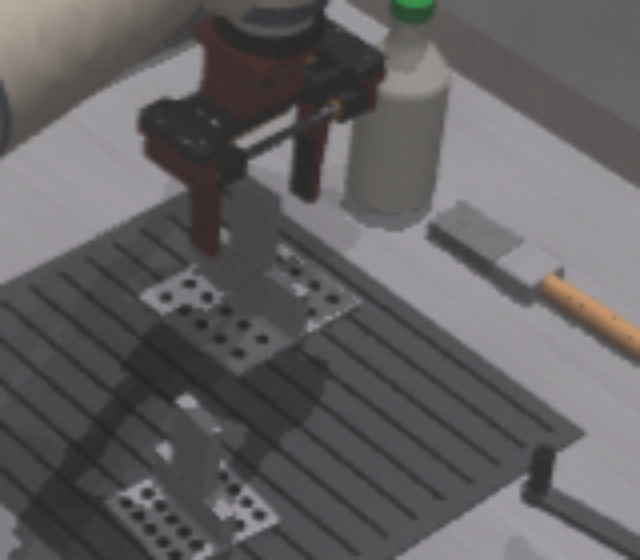

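The jaws straddle the larger tray's grip plate (crop 255,230), with one finger on each side. I go down 3 mm and close.

```bash
python3 -m inch '[[[1,0,0,0.003,0,0,0],[0,0,0,0.003,0,0,0],[0,0,0,0.003,0,0,0],[0,0,0,0.003,0,0,0],[0,0,0,0.003,0,0,0],[0,0,0,0.003,0,0,0],[0,0,0,0.003,0,0,0],[0,0,0,0.003,0,0,0]]]' 55
python3 - <<'E'
from h import *
show()
E
```

```text
t: 2.87
tool_pos: [615.2, 291.1, 90.8]
orientation: [-0.0, 0.702, 0.712, -0.0]
contact_force: [1.0, 0.2, 1.2]
opening: 44.9
t 2.87 pos [615.2 291.1  90.8] F [1.  0.2 1.2] T [-0.08  0.05 -0.02] open 44.9 j [ 0.39  0.33  1.22 -0.    1.59  0.38]
```

```bash
python3 -m inch '[[[0,0,0,0,0,0,0],[0,0,0,0,0,0,0],[0,0,0,0,0,0,0],[0,0,0,0,0,0,0],[0,0,0,0,0,0,0],[0,0,0,0,0,0,0],[0,0,0,0,0,0,0],[0,0,0,0,0,0,0]]]' 55
python3 - <<'E'
from h import *
show()
E
```

```text
t: 3.53
tool_pos: [615.3, 291.1, 90.9]
orientation: [0.0, 0.702, 0.712, 0.0]
contact_force: [1.7, 0.2, 0.1]
opening: 11.5
t 3.53 pos [615.3 291.1  90.9] F [1.7 0.2 0.1] T [-0.05 -0.16  0.04] open 11.5 j [ 0.39  0.33  1.22 -0.    1.59  0.38]
```

```bash
cat > plan.py <<'E'
import numpy as np, heapq
H=88
# tray+gripper boxes in tray frame (x0,x1,z0,z1), z above underside
tb=[(-62,62,0,6),(-6,6,6,46.5),(-19.5,19.5,H-14,H+56),(-89,89,H+56,H+130)]
# obstacles bath frame x,z
ob=[(-86,-46,68,76),(46,86,68,76),(-150,-86,0,76),(86,150,0,76),(-86,-55,30,40),(55,86,30,40),(-86,86,0,30)]
def pts(b,n=4):
    x0,x1,z0,z1=b
    xs=np.arange(x0,x1+.1,max((x1-x0)/max(int((x1-x0)/n),1),.1)); zs=np.arange(z0,z1+.1,max((z1-z0)/max(int((z1-z0)/n),1),.1))
    return np.array([(x,z) for x in xs for z in (z0,z1)]+[(x,z) for z in zs for x in (x0,x1)])
TP=np.vstack([pts(b) for b in tb]); 
OP=np.vstack([pts(b) for b in ob])
def dpb(P,b):
    dx=np.maximum(np.maximum(b[0]-P[:,0],P[:,0]-b[1]),0);dz=np.maximum(np.maximum(b[2]-P[:,1],P[:,1]-b[3]),0)
    return np.hypot(dx,dz).min()
def clr(x,z,t):
    c,s=np.cos(np.radians(t)),np.sin(np.radians(t))
    W=np.c_[x+c*TP[:,0]-s*TP[:,1], z+s*TP[:,0]+c*TP[:,1]]
    Q=OP-[x,z]; L=np.c_[c*Q[:,0]+s*Q[:,1],-s*Q[:,0]+c*Q[:,1]]
    return min(min(dpb(W,b) for b in ob),min(dpb(L,b) for b in tb))
if __name__=="__main__":
    from functools import lru_cache
    f=lru_cache(None)(lambda x,z,t:clr(x,z,t))
    S=(0,150,60); G=(0,50,0)   # (underside centre x, z, tilt)
    D={S:(99)}; pq=[(-99,0,S)]; prev={S:None}; done=set()
    # widest then shortest: cost = sum step/(clr^2)
    D={S:0};pq=[(0,S)]
    while pq:
        d,s=heapq.heappop(pq)
        if s in done: continue
        done.add(s)
        if s==G: break
        for dx in(-3,0,3):
          for dz in(-2,0,2):
            for dt in(-2.5,0):
              n=(s[0]+dx,s[1]+dz,s[2]+dt)
              if n==s or n in done or not(-60<=n[0]<=60 and 42<=n[1]<=150 and 0<=n[2]<=60): continue
              k=f(*n)
              if k<1.5: continue
              c=d+(abs(dx)/3+abs(dz)/2+abs(dt)/2.5)*(1+60/k**2)
              if c<D.get(n,1e9): D[n]=c; prev[n]=s; heapq.heappush(pq,(c,n))
    p=[];s=G
    while s: p.append(s); s=prev.get(s)
    for s in p[::-1]: print(s, round(f(*s),1))
E
time timeout 500 python3 plan.py
```

```text
(0, 150, 60) 25.1
(3, 150, 60) 26.6
(6, 150, 60) 28.2
(9, 150, 60) 29.9
(9, 148, 60) 28.4
(9, 146, 60) 27.0
(9, 144, 60) 25.6
(9, 142, 60) 24.2
(9, 140, 60) 23.0
(9, 138, 60) 21.9
(9, 136, 60) 21.0
(9, 134, 60) 20.2
(9, 132, 60) 19.5
(9, 130, 60) 19.1
(9, 128, 60) 18.8
(9, 126, 60) 18.8
(9, 124, 60) 18.8
(9, 122, 60) 18.8
(9, 120, 60) 18.8
(9, 118, 60) 18.8
(9, 116, 60) 19.0
(9, 114, 60) 19.4
(9, 112, 60) 20.0
(9, 110, 60) 20.7
(9, 108, 60) 21.6
(9, 106, 60) 22.3
(9, 104, 57.5) 21.0
(9, 102, 57.5) 19.7
(9, 102, 55.0) 19.6
(9, 100, 55.0) 19.2
(9, 98, 52.5) 18.8
(9, 96, 50.0) 18.1
(9, 94, 47.5) 17.0
(9, 92, 47.5) 16.3
(9, 90, 45.0) 16.2
(9, 88, 42.5) 16.1
(9, 86, 40.0) 15.6
(9, 84, 37.5) 14.8
(9, 82, 37.5) 14.3
(9, 82, 35.0) 14.1
(9, 80, 32.5) 13.4
(9, 78, 30.0) 12.5
(9, 76, 27.5) 11.6
(9, 74, 25.0) 11.0
(9, 72, 22.5) 10.5
(6, 72, 22.5) 9.1
(3, 70, 20.0) 8.8
(0, 70, 20.0) 7.9
(-3, 70, 20.0) 6.8
(-6, 68, 20.0) 6.8
(-9, 66, 17.5) 7.0
(-12, 66, 17.5) 6.1
(-15, 64, 17.5) 5.4
(-18, 64, 17.5) 5.4
(-18, 64, 15.0) 5.1
(-18, 62, 15.0) 4.6
(-18, 60, 15.0) 4.0
(-18, 60, 12.5) 3.5
(-18, 58, 12.5) 3.5
(-18, 56, 10.0) 3.1
(-18, 54, 7.5) 3.3
(-18, 52, 5.0) 5.4
(-15, 52, 2.5) 7.3
(-12, 52, 0.0) 10.0
(-9, 52, 0.0) 10.0
(-6, 52, 0.0) 10.0
(-3, 52, 0.0) 10.0
(0, 50, 0) 10.0
real	0m23.913s
user	0m23.462s
sys	0m0.105s
```

```bash
python3 -m inch '[[[0,0,0,-0.02,0,0,0],[0,0,0,-0.06,0,0,0],[0,0,0,-0.1,0,0,0],[0,0,0,-0.14,0,0,0],[0,0,0,-0.16,0,0,0],[0,0,0,-0.16,0,0,0],[0,0,0,-0.16,0,0,0],[0,0,0,-0.16,0,0,0]]]' 55
python3 - <<'E'
from h import *
show()
go([*bw(0,0,0)[:2],300],toolR(2.9,0))
c=capture("side");cv2.imwrite("pics/s2.png",c["image"][:,:,::-1])
E
```

```text
t: 4.2
tool_pos: [614.6, 290.9, 247.1]
orientation: [-0.001, 0.702, 0.712, -0.002]
contact_force: [0.2, -0.4, -3.9]
opening: 11.9
t 4.2 pos [614.6 290.9 247.1] F [ 0.2 -0.4 -3.9] T [-0.05  0.07  0.02] open 11.9 j [0.39 0.32 0.95 0.   1.88 0.38]
from [614.6 290.9 247.1] shift [-0.4699 -0.0981 -0.0515] turn [-0.0049  0.0018 -0.0366]  |d|mm 482.0 deg 2.1
```

View pics/s2.png

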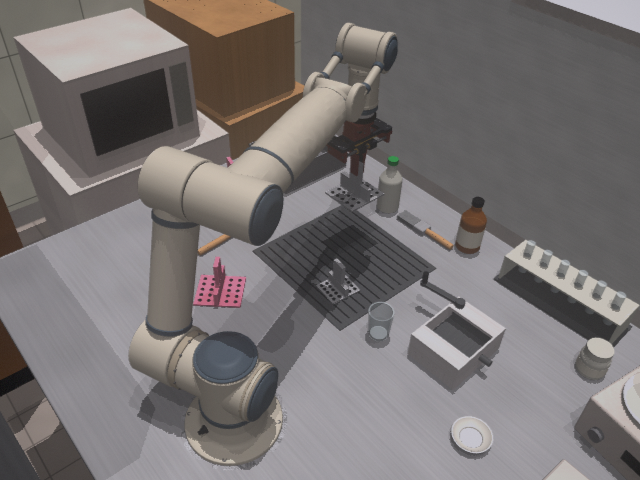

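```bash
python3 -m inch '[[[0,-0.035,-0.007,-0.01,0,0,0],[0,-0.075,-0.015,-0.02,0,0,-0.01],[0,-0.115,-0.023,-0.04,0,0,-0.01],[0,-0.155,-0.031,-0.05,0,0,-0.02],[0,-0.195,-0.039,-0.05,0,0,-0.03],[0,-0.235,-0.047,-0.05,0,0,-0.036],[0,-0.275,-0.055,-0.05,0,0,-0.036],[0,-0.315,-0.063,-0.05,0,0,-0.036]]]' 55
python3 - <<'E'
from h import *
show()
go([*bw(0,0,0)[:2],300],toolR(2.9,0))
E
```

```text
t: 4.92
tool_pos: [555.4, -25.7, 297.7]
orientation: [-0.002, 0.689, 0.725, -0.001]
contact_force: [1.2, -0.6, -3.7]
opening: 11.6
t 4.92 pos [555.4 -25.7 297.7] F [ 1.2 -0.6 -3.7] T [-0.13 -0.01  0.03] open 11.6 j [-0.11 -0.    1.22 -0.    1.93 -0.16]
from [555.4 -25.7 297.7] shift [-0.1527 -0.0398 -0.0023] turn [-0.0048 -0.0007 -0.0003]  |d|mm 157.0 deg 0.3
```

```bash
python3 -m inch '[[[0,-0.04,-0.01,0,0,0,0],[0,-0.08,-0.02,0,0,0,0],[0,-0.115,-0.03,0,0,0,0],[0,-0.14,-0.04,0,0,0,0],[0,-0.145,-0.04,0,0,0,0],[0,-0.145,-0.04,0,0,0,0],[0,-0.145,-0.04,0,0,0,0]]]' 55
python3 - <<'E'
from h import *
show()
def tp(x,z,t): t2=np.radians(t); return bw(x-88*np.sin(t2),0,z+88*np.cos(t2))
go(bw(0,0,300),toolR(2.9,0))
for t in (15,30,45,58): go(tp(9,200,t),toolR(2.9,t))
E
```

```text
t: 5.5
tool_pos: [523.8, -170.4, 298.7]
orientation: [-0.002, 0.689, 0.724, -0.0]
contact_force: [0.3, 0.3, -3.4]
opening: 11.7
t 5.5 pos [ 523.8 -170.4  298.7] F [ 0.3  0.3 -3.4] T [-0.05  0.03 -0.03] open 11.7 j [-0.38 -0.02  1.23  0.    1.93 -0.43]
from [ 523.8 -170.4  298.7] shift [-0.0097 -0.001  -0.0013] turn [-0.003  -0.0021 -0.0011]  |d|mm 9.0 deg 0.2
from [ 523.8 -170.4  298.7] shift [-0.0098 -0.0147  0.0137] turn [-0.2648 -0.002  -0.0014]  |d|mm 22.0 deg 15.2
from [ 523.8 -170.4  298.7] shift [-0.0098 -0.0359  0.0226] turn [-0.5266 -0.0018 -0.0016]  |d|mm 43.0 deg 30.2
from [ 523.8 -170.4  298.7] shift [-0.0099 -0.0541  0.0366] turn [-0.7884 -0.0016 -0.0019]  |d|mm 66.0 deg 45.2
from [ 523.8 -170.4  298.7] shift [-0.0099 -0.0664  0.0522] turn [-1.0153 -0.0014 -0.0021]  |d|mm 85.0 deg 58.2
```

```bash
python3 -m inch '[[[0,-0.01,-0.005,0.007,-0.12,0,0],[0,-0.01,-0.012,0.013,-0.24,0,0],[0,-0.01,-0.022,0.017,-0.36,0,0],[0,-0.01,-0.032,0.021,-0.48,0,0],[0,-0.01,-0.041,0.026,-0.6,0,0],[0,-0.01,-0.049,0.032,-0.72,0,0],[0,-0.01,-0.057,0.04,-0.84,0,0],[0,-0.01,-0.063,0.048,-0.96,0,0]]]' 55
python3 -m inch '[[[0,0,0,0,-0.05,0,0],[0,0,0,0,-0.05,0,0],[0,0,0,0,-0.05,0,0]]]' 55
cat >> h.py <<'E'
HT=88.
def tp(x,z,t,y=0): t2=np.radians(t); return bw(x-HT*np.sin(t2),y,z+HT*np.cos(t2))
def where(s=None):
    s=s or state(); z=Rq(s["orientation"]).as_matrix(); t=np.degrees(np.arctan2(np.hypot(z[0,2],z[1,2]),-z[2,2]))*np.sign(z[0,2])
    u=s["tool_pos"]+HT*z[:,2]; d=u[:2]-B0; c,sn=np.cos(BY),np.sin(BY)
    yaw=np.degrees(np.arctan2(-z[0,0],z[1,0]))
    print("TRAY underside bath x %.1f y %.1f z %.1f tilt %.1f yaw %.1f"%(c*d[0]+sn*d[1],-sn*d[0]+c*d[1],u[2],t,yaw))
E
python3 - <<'E'
from h import *
show(); where()
for w in [(9,150,58),(9,104,58)]: go(tp(*w),toolR(2.9,w[2]))
for n in("side","top"):
    c=capture(n);cv2.imwrite(f"pics/{n}3.png",c["image"][:,:,::-1])
E
```

```text
t: 6.17
tool_pos: [469.5, -189.9, 251.7]
orientation: [0.313, 0.61, 0.645, 0.338]
contact_force: [2.5, 1.3, 4.1]
opening: 12.0
t: 6.42
tool_pos: [472.6, -195.2, 252.5]
orientation: [0.326, 0.603, 0.637, 0.352]
contact_force: [-0.1, -0.2, -4.1]
opening: 11.7
t 6.42 pos [ 472.6 -195.2  252.5] F [-0.1 -0.2 -4.1] T [-0.05  1.1  -0.01] open 11.7 j [-0.96 -0.86  2.2   0.86  1.26 -1.05]
TRAY underside bath x 22.6 y -11.3 z 204.9 tilt 57.3 yaw 3.5
from [ 472.6 -195.2  252.5] shift [ 0.0121 -0.0547  0.0184] turn [-0.012  -0.013  -0.0023]  |d|mm 58.0 deg 1.0
from [ 472.6 -195.2  252.5] shift [ 0.0117 -0.0934  0.0432] turn [-0.012  -0.013  -0.0023]  |d|mm 103.0 deg 1.0
```

View pics/side3.png

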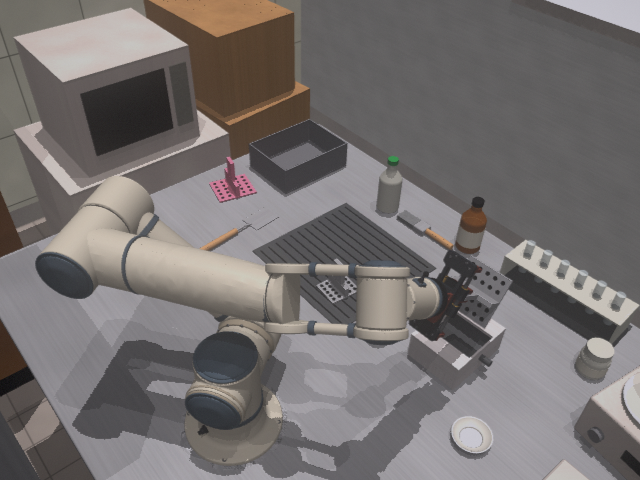

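View pics/top3.png

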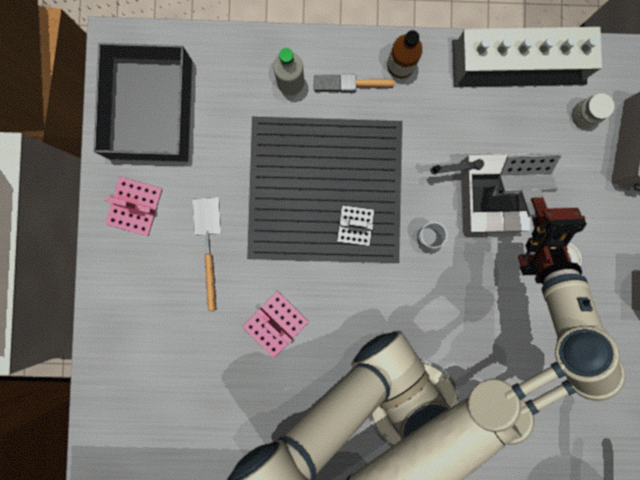

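```bash
cat > fk.py <<'E'
from h import *
from scipy.optimize import least_squares
def fk(p,j):
    a1,d1,L2,e,L3,Lt=p
    ry=lambda a:R.from_euler('y',a); rz=lambda a:R.from_euler('z',a)
    A=rz(j[0]); P=A.apply([a1,0,d1]); A=A*ry(j[1]); P=P+A.apply([0,0,L2]); A=A*ry(j[2]); P=P+A.apply([e,0,L3])
    A=A*rz(j[3])*ry(j[4]); P=P+A.apply([0,0,Lt]); return P,A*rz(j[5])
D=[([1.26728,.09188,1.23189,0,1.81979,-.0567],[146.5,581.6,235.5]),([.42,.29,1.07,0,1.78,.4],[599.8,306.1,200.3]),([.39,.32,1.22,0,1.6,.38],[615.3,292.4,96.5]),([.39,.33,1.22,0,1.59,.38],[615.3,291.1,90.9]),([.39,.32,.95,0,1.88,.38],[614.6,290.9,247.1]),([-.38,-.02,1.23,0,1.93,-.43],[523.8,-170.4,298.7])]
s=state(); D.append((list(s["joints"]),list(s["tool_pos"])))
f=least_squares(lambda p:np.concatenate([(fk(p,j)[0]-x)for j,x in D]),[0,300,400,0,400,250]); P=f.x
if __name__=="__main__":
    print(P.round(1),f.fun.round(1)); print(fk(P,s["joints"])[1].as_quat(), s["orientation"])
    lo=np.array([-2.87,-.86,.17,-1.51,.06,-2.65]);hi=np.array([2.87,2.18,2.46,4.65,2.69,2.65])
    off=None
    Rr=Rq(s["orientation"]); O=fk(P,s["joints"])[1].inv()*Rr
    def ik(pos,Rt,j0):
        def g(j):
            p,r=fk(P,j); return np.r_[(p-pos)/10,((r*O).inv()*Rt).as_rotvec()*10]
        q=least_squares(g,np.clip(j0,lo+.01,hi-.01),bounds=(lo,hi)); return q.x,np.abs(q.fun).max()
    for sg in(-1,1):
        q=np.array([-.35,0,1.3,0,1.9,-.4])
        for x,z,t in [(9,200,0),(9,200,30),(9,200,45),(9,200,50),(9,200,58),(9,150,58),(9,104,58),(9,130,50),(9,96,50),(9,74,25),(-20,58,11),(-12,52,0)]:
            q,e=ik(tp(-sg*x,z,-sg*t),toolR(2.9,-sg*t),q); print(sg,x,z,t,q.round(2),"err",round(e,2))
E
python3 fk.py
```

```text
[ 11.  195.7 394.5 114.5 539.3 376.1] [ 32.1 -11.5  -2.2  17.2 -30.5  -1.8  12.1 -34.5  -0.2  14.6 -32.2  -1.3
  15.3 -32.   -2.5 -14.2 -33.1  -1.4  -5.1  -0.8   9.4]
[-0.02613964  0.87634994  0.01680702  0.48067143] [0.32800166 0.60118947 0.6381565  0.35177039]
-1 9 200 0 [-0.33  0.01  1.22 -0.    1.91 -0.38] err 0.0
-1 9 200 30 [-0.57 -0.54  1.78  0.3   1.47 -0.58] err 0.0
-1 9 200 45 [-0.76 -0.78  2.05  0.56  1.32 -0.8 ] err 0.0
-1 9 200 50 [-0.84 -0.85  2.13  0.67  1.28 -0.89] err 0.0
-1 9 200 58 [-0.99 -0.86  2.23  0.89  1.31 -1.1 ] err 0.51
-1 9 150 58 [-0.99 -0.86  2.32  0.91  1.24 -1.18] err 0.46
-1 9 104 58 [-0.98 -0.86  2.41  0.94  1.16 -1.25] err 0.28
-1 9 130 50 [-0.84 -0.85  2.26  0.7   1.19 -0.98] err 0.0
-1 9 96 50 [-0.84 -0.84  2.32  0.72  1.13 -1.02] err 0.0
-1 9 74 25 [-0.51 -0.45  1.92  0.24  1.31 -0.58] err 0.0
-1 -20 58 11 [-0.42 -0.27  1.74  0.09  1.49 -0.47] err 0.0
-1 -12 52 0 [-0.34 -0.04  1.53 -0.    1.65 -0.39] err 0.0
1 9 200 0 [-0.34 -0.03  1.26 -0.    1.91 -0.39] err 0.0
1 9 200 30 [-0.22  0.55  0.68 -0.2   2.41 -0.39] err 0.0
1 9 200 45 [-0.19  0.87  0.35 -0.38  2.66 -0.51] err 0.0
1 9 200 50 [-0.18  0.92  0.31 -0.46  2.69 -0.57] err 0.4
1 9 200 58 [-0.14  0.97  0.29 -0.59  2.69 -0.67] err 1.19
1 9 150 58 [-0.16  1.04  0.29 -0.51  2.69 -0.6 ] err 0.68
1 9 104 58 [-0.17  1.11  0.28 -0.47  2.69 -0.55] err 0.2
1 9 130 50 [-0.18  0.96  0.4  -0.37  2.62 -0.47] err 0.0
1 9 96 50 [-0.18  0.96  0.45 -0.33  2.56 -0.43] err 0.0
1 9 74 25 [-0.24  0.45  1.02 -0.14  2.09 -0.33] err 0.0
1 -20 58 11 [-0.27  0.25  1.23 -0.06  1.84 -0.33] err 0.0
1 -12 52 0 [-0.32  0.02  1.48 -0.    1.65 -0.37] err 0.0
```

```bash
python3 - <<'E'
from plan import clr
for t in (40,43,45):
  for x in (5,9,12): print(t,x,[(z,round(clr(x,z,t),1)) for z in (160,140,130,120,110,100,90,84)])
for w in [(9,88,40),(9,78,30),(9,74,25),(6,72,22.5),(0,70,20),(-6,68,20),(-12,66,18),(-18,64,16),(-20,60,12),(-20,58,11),(-20,56,9),(-20,54,6),(-18,52,3),(-12,52,0)]: print(w,round(clr(*w),1))
from h import *
w=(9,160,44); where(); go(tp(*w),toolR(2.9,w[2]))
E
```

```text
40 5 [(160, np.float64(44.3)), (140, np.float64(24.4)), (130, np.float64(14.6)), (120, np.float64(5.4)), (110, np.float64(0.0)), (100, np.float64(2.3)), (90, np.float64(9.9)), (84, np.float64(12.2))]
40 9 [(160, np.float64(44.8)), (140, np.float64(25.3)), (130, np.float64(16.0)), (120, np.float64(8.4)), (110, np.float64(3.6)), (100, np.float64(4.9)), (90, np.float64(12.5)), (84, np.float64(14.1))]
40 12 [(160, np.float64(45.4)), (140, np.float64(26.3)), (130, np.float64(17.6)), (120, np.float64(10.7)), (110, np.float64(6.6)), (100, np.float64(7.4)), (90, np.float64(14.4)), (84, np.float64(14.1))]
43 5 [(160, np.float64(42.1)), (140, np.float64(22.4)), (130, np.float64(13.0)), (120, np.float64(5.3)), (110, np.float64(1.6)), (100, np.float64(5.4)), (90, np.float64(12.7)), (84, np.float64(11.7))]
43 9 [(160, np.float64(42.8)), (140, np.float64(23.8)), (130, np.float64(15.2)), (120, np.float64(8.2)), (110, np.float64(5.6)), (100, np.float64(8.1)), (90, np.float64(15.4)), (84, np.float64(11.7))]
43 12 [(160, np.float64(43.6)), (140, np.float64(25.1)), (130, np.float64(17.2)), (120, np.flo
[... 432 characters left out ...]
(6.9)), (100, np.float64(10.3)), (90, np.float64(16.2)), (84, np.float64(10.2))]
45 12 [(160, np.float64(42.6)), (140, np.float64(24.6)), (130, np.float64(17.2)), (120, np.float64(10.8)), (110, np.float64(9.9)), (100, np.float64(12.5)), (90, np.float64(16.2)), (84, np.float64(10.2))]
(9, 88, 40) 14.0
(9, 78, 30) 12.5
(9, 74, 25) 11.0
(6, 72, 22.5) 9.1
(0, 70, 20) 7.9
(-6, 68, 20) 6.8
(-12, 66, 18) 6.4
(-18, 64, 16) 5.6
(-20, 60, 12) 4.1
(-20, 58, 11) 4.0
(-20, 56, 9) 3.8
(-20, 54, 6) 3.7
(-18, 52, 3) 5.8
(-12, 52, 0) 10.0
TRAY underside bath x 23.5 y -11.2 z 208.7 tilt 57.5 yaw 3.6
from [ 473.3 -195.   256. ] shift [ 0.0121 -0.0283  0.0165] turn [ 0.2355 -0.0116  0.0039]  |d|mm 34.0 deg 13.5
```

```bash
python3 -m inch '[[[0,0.003,-0.003,0.003,0.1,-0.01,0],[0,0.007,-0.008,0.008,0.2,-0.012,0],[0,0.012,-0.014,0.012,0.235,-0.012,0.004],[0,0.012,-0.014,0.012,0.235,-0.012,0.004],[0,0.012,-0.014,0.012,0.235,-0.012,0.004],[0,0.012,-0.014,0.012,0.235,-0.012,0.004]]]' 55
python3 - <<'E'
from h import *
show();where()
for w in [(13,150,44),(13,120,44),(12,92,44)]: go(tp(*w),toolR(2.9,w[2]))
E
```

```text
t: 7.02
tool_pos: [475.0, -183.2, 236.9]
orientation: [0.259, 0.639, 0.671, 0.273]
contact_force: [-0.5, -0.4, -3.5]
opening: 11.5
t 7.02 pos [ 475.  -183.2  236.9] F [-0.5 -0.4 -3.5] T [-0.11  1.01  0.01] open 11.5 j [-0.79 -0.76  2.07  0.57  1.3  -0.84]
TRAY underside bath x 12.9 y -0.5 z 173.8 tilt 44.1 yaw 2.8
from [ 475.  -183.2  236.9] shift [ 0.0005 -0.0163  0.0171] turn [ 0.0022 -0.0002 -0.0015]  |d|mm 23.0 deg 0.2
from [ 475.  -183.2  236.9] shift [ 0.0005 -0.0372  0.0386] turn [ 0.0022 -0.0002 -0.0015]  |d|mm 53.0 deg 0.2
from [ 475.  -183.2  236.9] shift [ 0.0004 -0.0574  0.058 ] turn [ 0.0022 -0.0002 -0.0015]  |d|mm 81.0 deg 0.2
```

Good pose now. Go down to 125 mm and look.

```bash
python3 -m inch '[[[0,0,-0.012,0.012,0,0,0],[0,0,-0.024,0.024,0,0,0],[0,0,-0.033,0.034,0,0,0],[0,0,-0.033,0.034,0,0,0],[0,0,-0.033,0.034,0,0,0]]]' 55
python3 - <<'E'
from h import *
show();where()
for w in [(13,110,44),(13,100,44),(12,90,43)]: go(tp(*w),toolR(2.9,w[2]))
for n,(a,b,e,f) in(("side",(230,410,380,540)),("top",(130,250,430,560))):
    c=capture(n);cv2.imwrite(f"pics/{n}4.png",cv2.resize(c["image"][a:b,e:f,::-1],None,fx=3.3,fy=3.3))
E
```

```text
t: 7.43
tool_pos: [474.3, -183.8, 187.7]
orientation: [0.257, 0.64, 0.67, 0.272]
contact_force: [0.8, 0.0, -3.1]
opening: 11.6
t 7.43 pos [ 474.3 -183.8  187.7] F [ 0.8  0.  -3.1] T [-0.11  0.95 -0.01] open 11.6 j [-0.79 -0.76  2.16  0.58  1.23 -0.89]
TRAY underside bath x 12.0 y -1.1 z 124.4 tilt 44.0 yaw 2.7
from [ 474.3 -183.8  187.7] shift [ 0.001  -0.0093  0.0111] turn [ 0.0001 -0.0001 -0.0049]  |d|mm 14.0 deg 0.3
from [ 474.3 -183.8  187.7] shift [ 0.001  -0.0162  0.0183] turn [ 0.0001 -0.0001 -0.0049]  |d|mm 24.0 deg 0.3
from [ 474.3 -183.8  187.7] shift [ 0.001  -0.0224  0.0248] turn [ 0.0176 -0.0001 -0.0049]  |d|mm 33.0 deg 1.0
```

View pics/side4.png

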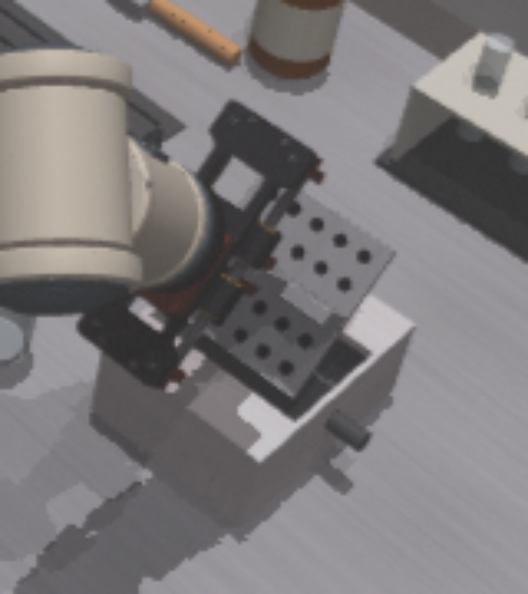

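View pics/top4.png

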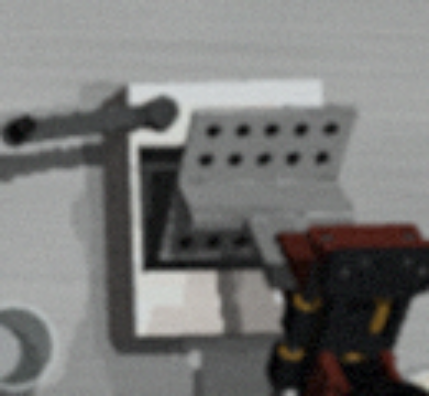

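```bash
python3 - <<'E'
from h import *
c=capture("top");cv2.imwrite("pics/t5.png",cv2.resize(c["image"][150:225,460:545,::-1],None,fx=8,fy=8,interpolation=cv2.INTER_CUBIC))
t=np.radians(44)
for y in(-55,55):
  for px,pz in((-62,6),(62,6),(-62,0)):
    print(y,px,pz,[round(v,1) for v in proj(c,bw(12+px*np.cos(t)-pz*np.sin(t),y-1,124.4+px*np.sin(t)+pz*np.cos(t)))], ((np.array(proj(c,bw(12+px*np.cos(t)-pz*np.sin(t),y-1,124.4+px*np.sin(t)+pz*np.cos(t))))-[460,150]+.5)*8).round())
for x,y in((-46,-65),(-46,65),(46,65),(46,-65)): print("slot",((np.array(proj(c,bw(x,y,76)))-[460,150]+.5)*8).round())
E
```

```text
-55 -62 6 [np.float64(525.1), np.float64(207.0)] [525. 460.]
-55 62 6 [np.float64(538.8), np.float64(162.6)] [634. 105.]
-55 -62 0 [np.float64(524.3), np.float64(205.4)] [518. 447.]
55 -62 6 [np.float64(478.6), np.float64(208.0)] [153. 468.]
55 62 6 [np.float64(489.0), np.float64(163.6)] [236. 113.]
55 -62 0 [np.float64(478.0), np.float64(206.4)] [148. 455.]
slot [543. 493.]
slot [107. 503.]
slot [ 97. 195.]
slot [532. 185.]
```

View pics/t5.png

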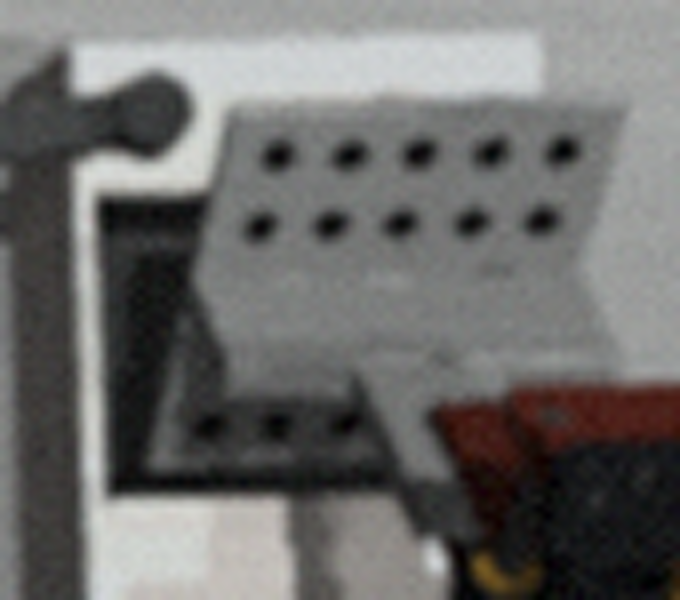

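```bash
python3 -m inch '[[[0,0.001,-0.008,0.01,0,0,-0.005],[0,0.001,-0.016,0.018,0,0,-0.005],[0,0.001,-0.022,0.025,0.017,0,-0.005],[0,0.001,-0.022,0.025,0.017,0,-0.005],[0,0.001,-0.022,0.025,0.017,0,-0.005]]]' 55
python3 - <<'E'
from h import *
show();where()
for w in [(9,87,39),(9,82,34),(9,78,30),(9,74,25)]: go(tp(*w),toolR(2.9,w[2]))
E
```

```text
t: 8.0
tool_pos: [476.0, -182.1, 153.9]
orientation: [0.252, 0.641, 0.675, 0.266]
contact_force: [-0.3, -0.5, -4.4]
opening: 11.6
t 8.0 pos [ 476.  -182.1  153.9] F [-0.3 -0.5 -4.4] T [-0.15  0.98  0.05] open 11.6 j [-0.77 -0.75  2.2   0.57  1.19 -0.91]
TRAY underside bath x 12.6 y 0.6 z 89.5 tilt 43.0 yaw 3.0
from [ 476.  -182.1  153.9] shift [-0.0005  0.0017 -0.0004] turn [ 0.0693 -0.0012  0.0009]  |d|mm 1.0 deg 4.0
from [ 476.  -182.1  153.9] shift [-0.0005  0.0059  0.0041] turn [ 0.1566 -0.0011  0.0009]  |d|mm 7.0 deg 9.0
from [ 476.  -182.1  153.9] shift [-0.0005  0.0092  0.0082] turn [ 0.2264 -0.0011  0.0009]  |d|mm 12.0 deg 13.0
from [ 476.  -182.1  153.9] shift [-0.0005  0.0139  0.0132] turn [ 0.3137 -0.0011  0.001 ]  |d|mm 19.0 deg 18.0
```

```bash
python3 -m inch '[[[0,0,0.0017,0,0.07,0,0],[0,0,0.006,0.004,0.155,0,0],[0,0,0.009,0.008,0.226,0,0],[0,0,0.014,0.013,0.314,0,0],[0,0,0.014,0.013,0.314,0,0],[0,0,0.014,0.013,0.314,0,0]]]' 55
python3 - <<'E'
from h import *
show();where()
for w in [(6,72,22.5),(0,70,20),(-6,68,19.5),(-12,66,18),(-17,64,16)]: go(tp(*w),toolR(2.9,w[2]))
E
```

```text
t: 8.5
tool_pos: [496.4, -180.9, 155.5]
orientation: [0.15, 0.671, 0.709, 0.158]
contact_force: [0.4, 0.6, -4.1]
opening: 11.6
t 8.5 pos [ 496.4 -180.9  155.5] F [ 0.4  0.6 -4.1] T [-0.09  0.64  0.03] open 11.6 j [-0.57 -0.46  1.92  0.26  1.33 -0.64]
TRAY underside bath x 10.5 y 0.8 z 75.9 tilt 25.1 yaw 3.1
from [ 496.4 -180.9  155.5] shift [-0.0007 -0.0017  0.0017] turn [ 0.046  -0.0011  0.0033]  |d|mm 2.0 deg 2.6
from [ 496.4 -180.9  155.5] shift [-0.0006 -0.0041  0.0012] turn [ 0.0896 -0.001   0.0034]  |d|mm 4.0 deg 5.1
from [ 496.4 -180.9  155.5] shift [-0.0006 -0.0096  0.0005] turn [ 0.0984 -0.001   0.0034]  |d|mm 9.0 deg 5.6
from [ 496.4 -180.9  155.5] shift [-0.0006 -0.0136  0.    ] turn [ 0.1246 -0.0009  0.0034]  |d|mm 13.0 deg 7.1
from [ 496.4 -180.9  155.5] shift [-0.0006 -0.016   0.0002] turn [ 0.1595 -0.0009  0.0034]  |d|mm 15.0 deg 9.1
```

```bash
python3 -m inch '[[[0,0,-0.002,0.002,0.045,0,0],[0,0,-0.0041,0.0012,0.09,0,0],[0,0,-0.0096,0.0005,0.098,0,0],[0,0,-0.0136,0,0.125,0,0],[0,0,-0.016,0,0.16,0,0],[0,0,-0.016,0,0.16,0,0],[0,0,-0.016,0,0.16,0,0]]]' 55
python3 - <<'E'
from h import *
show();where()
for w in [(-20,60,12),(-20,57,9.5),(-20,54,6),(-18,53,3),(-14,53,0)]: go(tp(*w),toolR(2.9,w[2]))
c=capture("side");cv2.imwrite(f"pics/side6.png",cv2.resize(c["image"][260:420,370:530,::-1],None,fx=3.5,fy=3.5))
E
```

```text
t: 9.08
tool_pos: [480.6, -182.3, 148.7]
orientation: [0.096, 0.682, 0.718, 0.101]
contact_force: [0.7, -0.3, -4.1]
opening: 11.6
t 9.08 pos [ 480.6 -182.3  148.7] F [ 0.7 -0.3 -4.1] T [-0.09  0.4   0.  ] open 11.6 j [-0.53 -0.38  1.83  0.15  1.45 -0.58]
TRAY underside bath x -18.5 y -0.1 z 64.1 tilt 16.0 yaw 3.0
from [ 480.6 -182.3  148.7] shift [-0.      0.0036  0.0037] turn [0.07   0.001  0.0011]  |d|mm 5.0 deg 4.0
from [ 480.6 -182.3  148.7] shift [-0.      0.0066  0.007 ] turn [0.1136 0.001  0.0011]  |d|mm 9.0 deg 6.5
from [ 480.6 -182.3  148.7] shift [-0.      0.0111  0.0106] turn [0.1747 0.001  0.0011]  |d|mm 15.0 deg 10.0
from [ 480.6 -182.3  148.7] shift [-0.      0.0173  0.0131] turn [0.2271 0.0011 0.0011]  |d|mm 21.0 deg 13.0
from [ 480.6 -182.3  148.7] shift [-0.      0.0256  0.0153] turn [0.2794 0.0011 0.001 ]  |d|mm 29.0 deg 16.0
```

View pics/side6.png

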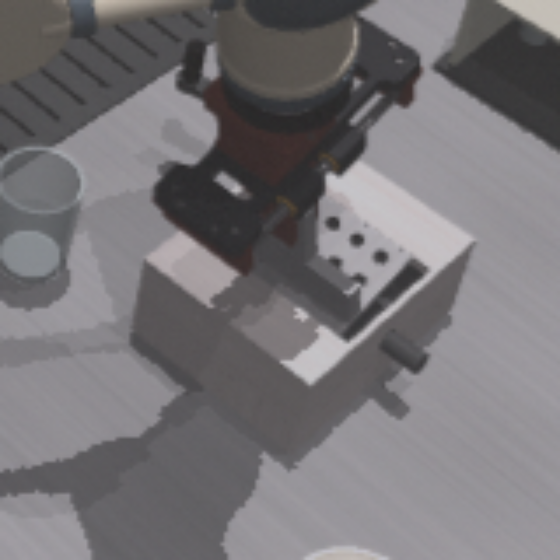

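```bash
python3 -m inch '[[[0,0,0.0018,0.0018,0.035,0,0],[0,0,0.0036,0.0037,0.07,0,0],[0,0,0.005,0.0055,0.092,0,0],[0,0,0.0066,0.007,0.114,0,0],[0,0,0.0066,0.007,0.114,0,0],[0,0,0.0066,0.007,0.114,0,0]]]' 55
python3 - <<'E'
from h import *
show();where()
for w in [(-20,57,9.5),(-20,54,6),(-18,53,3),(-14,53,0)]: go(tp(*w),toolR(2.9,w[2]))
E
```

```text
t: 9.63
tool_pos: [489.1, -181.8, 143.3]
orientation: [0.057, 0.686, 0.723, 0.059]
contact_force: [-0.0, 0.0, -3.1]
opening: 11.5
t 9.63 pos [ 489.1 -181.8  143.3] F [-0.   0.  -3.1] T [-0.07  0.29 -0.04] open 11.5 j [-0.47 -0.26  1.73  0.08  1.52 -0.52]
TRAY underside bath x -19.9 y 0.1 z 56.5 tilt 9.4 yaw 3.0
from [ 489.1 -181.8  143.3] shift [-0.0002 -0.0002 -0.0005] turn [-0.0021  0.0006  0.0015]  |d|mm 0.0 deg 0.2
from [ 489.1 -181.8  143.3] shift [-0.0002  0.0046  0.0026] turn [0.0589 0.0006 0.0015]  |d|mm 5.0 deg 3.4
from [ 489.1 -181.8  143.3] shift [-0.0002  0.011   0.0043] turn [0.1113 0.0007 0.0015]  |d|mm 11.0 deg 6.4
from [ 489.1 -181.8  143.3] shift [-0.0002  0.0196  0.0056] turn [0.1637 0.0007 0.0015]  |d|mm 20.0 deg 9.4
```

```bash
python3 -m inch '[[[0,0,0.0023,0.0014,0.03,0,0],[0,0,0.0046,0.0027,0.059,0,0],[0,0,0.0046,0.0027,0.059,0,0]]]' 55
python3 - <<'E'
from h import *
show();where()
E
python3 -m inch '[[[0,0,0.0032,0.0009,0.026,0,0],[0,0,0.0064,0.0017,0.052,0,0],[0,0,0.011,0.003,0.078,0,0],[0,0,0.015,0.003,0.105,0,0],[0,0,0.015,0.003,0.105,0,0],[0,0,0.015,0.003,0.105,0,0]]]' 55
python3 - <<'E'
from h import *
show();where()
for w in [(0,53,0)]: go(tp(*w),toolR(2.9,w[2]))
c=capture("side");cv2.imwrite(f"pics/side7.png",cv2.resize(c["image"][260:420,370:530,::-1],None,fx=3.5,fy=3.5))
E
```

```text
t: 9.88
tool_pos: [494.3, -181.6, 141.5]
orientation: [0.036, 0.688, 0.724, 0.037]
contact_force: [-0.2, -0.9, -4.3]
opening: 11.8
t 9.88 pos [ 494.3 -181.6  141.5] F [-0.2 -0.9 -4.3] T [-0.04  0.22  0.06] open 11.8 j [-0.45 -0.19  1.68  0.05  1.57 -0.5 ]
TRAY underside bath x -19.9 y 0.0 z 54.0 tilt 6.0 yaw 3.0
t: 10.38
tool_pos: [509.3, -180.8, 140.2]
orientation: [0.001, 0.688, 0.725, -0.0]
contact_force: [0.2, 0.7, -4.0]
opening: 11.5
t 10.38 pos [ 509.3 -180.8  140.2] F [ 0.2  0.7 -4. ] T [-0.07  0.03  0.04] open 11.5 j [-0.4  -0.07  1.56 -0.    1.65 -0.46]
TRAY underside bath x -14.0 y -0.0 z 52.2 tilt 0.1 yaw 3.0
from [ 509.3 -180.8  140.2] shift [-0.0001  0.0141 -0.0008] turn [0.0008 0.001  0.0014]  |d|mm 14.0 deg 0.1
```

View pics/side7.png

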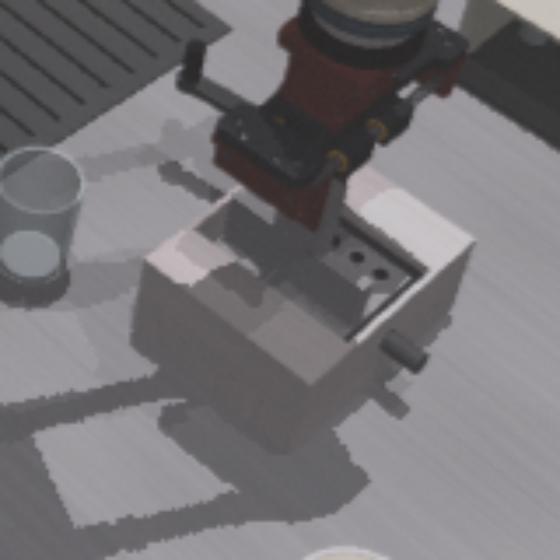

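```bash
python3 - <<'E'
from h import *
for w in [(13,53,0),(13,47,6),(13,40.5,6)]: go(tp(*w),toolR(2.9,w[2]))
E
```

```text
from [ 509.  -180.9  140.3] shift [-0.0001  0.0273 -0.0007] turn [0.0007 0.0011 0.0011]  |d|mm 27.0 deg 0.1
from [ 509.  -180.9  140.3] shift [-0.      0.0181  0.0057] turn [-0.104   0.0011  0.0011]  |d|mm 19.0 deg 6.0
from [ 509.  -180.9  140.3] shift [-0.      0.0181  0.0122] turn [-0.104   0.0011  0.0011]  |d|mm 21.0 deg 6.0
```

```bash
python3 -m inch '[[[0,0,0.014,0,0,0,0],[0,0,0.027,-0.0005,0,0,0],[0,0,0.022,0.002,-0.05,0,0],[0,0,0.018,0.0055,-0.104,0,0],[0,0,0.018,0.0055,-0.104,0,0]]]' 55
python3 -m inch '[[[0,0,0,0.003,0,0,0],[0,0,0,0.0065,0,0,0],[0,0,0,0.0065,0,0,0]]]' 55
python3 - <<'E'
from h import *
show();where()
for w in [(10,40.5,6),(7,40.5,6)]: go(tp(*w),toolR(2.9,w[2]))
E
```

```text
t: 10.85
tool_pos: [525.1, -179.9, 133.3]
orientation: [0.036, 0.688, 0.724, 0.037]
contact_force: [0.8, 0.2, -4.5]
opening: 11.8
t: 11.1
tool_pos: [527.8, -179.9, 128.0]
orientation: [0.036, 0.688, 0.724, 0.037]
contact_force: [0.7, -0.1, -4.4]
opening: 12.0
t 11.1 pos [ 527.8 -179.9  128. ] F [ 0.7 -0.1 -4.4] T [-0.09  0.22  0.02] open 12.0 j [-0.42 -0.1   1.62  0.05  1.53 -0.47]
TRAY underside bath x 13.6 y -0.1 z 40.5 tilt 5.9 yaw 3.0
from [ 527.8 -179.9  128. ] shift [-0.     -0.0037 -0.0004] turn [-0.0017  0.0012  0.0011]  |d|mm 3.0 deg 0.1
from [ 527.8 -179.9  128. ] shift [-0.     -0.0067 -0.0007] turn [-0.0017  0.0012  0.0011]  |d|mm 6.0 deg 0.1
```

```bash
python3 -m inch '[[[0,0,-0.0015,-0.00015,0,0,0],[0,0,-0.003,-0.0003,0,0,0],[0,0,-0.003,-0.0003,0,0,0]]]' 55
python3 -m inch '[[[0,0,-0.0015,-0.00015,0,0,0],[0,0,-0.003,-0.0003,0,0,0],[0,0,-0.003,-0.0003,0,0,0]]]' 55
python3 - <<'E'
from h import *
show();where()
E
```

```text
t: 11.35
tool_pos: [524.8, -180.1, 128.5]
orientation: [0.036, 0.688, 0.724, 0.037]
contact_force: [0.2, 0.4, -3.5]
opening: 11.7
t: 11.6
tool_pos: [521.6, -180.3, 128.4]
orientation: [0.036, 0.688, 0.724, 0.037]
contact_force: [-0.1, -0.1, -3.9]
opening: 11.7
t 11.6 pos [ 521.6 -180.3  128.4] F [-0.1 -0.1 -3.9] T [-0.08  0.22 -0.05] open 11.7 j [-0.42 -0.12  1.63  0.05  1.53 -0.47]
TRAY underside bath x 7.4 y -0.1 z 40.8 tilt 5.9 yaw 3.0
```

```bash
for i in 1 2 3; do :; done; python3 -m inch '[[[0,0,-0.002,-0.0002,0,0,0],[0,0,-0.002,-0.0002,0,0,0]]]' 55
python3 -m inch '[[[0,0,-0.002,-0.0002,0,0,0],[0,0,-0.002,-0.0002,0,0,0]]]' 55
python3 -m inch '[[[0,0,-0.002,-0.0002,0,0,0],[0,0,-0.002,-0.0002,0,0,0]]]' 55
python3 - <<'E'
from h import *
show();where()
E
```

```text
t: 11.77
tool_pos: [519.5, -180.4, 128.3]
orientation: [0.036, 0.688, 0.724, 0.037]
contact_force: [1.1, 0.8, -4.6]
opening: 11.6
t: 11.93
tool_pos: [517.5, -180.5, 128.3]
orientation: [0.036, 0.688, 0.724, 0.037]
contact_force: [-1.0, 0.1, -4.4]
opening: 11.7
t: 12.1
tool_pos: [516.5, -180.6, 128.7]
orientation: [0.037, 0.688, 0.724, 0.038]
contact_force: [4.4, 1.1, -4.7]
opening: 11.8
t 12.1 pos [ 516.5 -180.6  128.7] F [ 4.4  1.1 -4.7] T [-0.   -0.8  -0.02] open 11.8 j [-0.43 -0.13  1.65  0.05  1.53 -0.48]
TRAY underside bath x 2.5 y -0.1 z 41.2 tilt 6.1 yaw 3.0
```

```bash
python3 - <<'E'
from h import *
for w in [(4.5,40,6),(4.5,38,5),(4.5,35,2.5),(4.5,32,0)]: go(tp(*w),toolR(2.9,w[2]))
E
```

```text
from [ 516.5 -180.6  128.7] shift [0.     0.002  0.0014] turn [0.0015 0.0015 0.0012]  |d|mm 2.0 deg 0.1
from [ 516.5 -180.6  128.7] shift [0.     0.0033 0.0034] turn [0.0189 0.0016 0.0012]  |d|mm 4.0 deg 1.1
from [ 516.5 -180.6  128.7] shift [0.     0.0068 0.0066] turn [0.0626 0.0016 0.0011]  |d|mm 9.0 deg 3.6
from [ 516.5 -180.6  128.7] shift [0.     0.0103 0.0099] turn [0.1062 0.0016 0.0011]  |d|mm 14.0 deg 6.1
```

```bash
python3 -m inch '[[[0,0,0.003,0.001,0,0,0],[0,0,0.0043,0.0034,0.019,0,0],[0,0,0.0078,0.0066,0.063,0,0],[0,0,0.0078,0.0066,0.063,0,0]]]' 55
python3 - <<'E'
from h import *
show();where()
for w in [(4.5,33.5,1.),(4.5,32,0)]: go(tp(*w),toolR(2.9,w[2]))
E
```

```text
t: 12.43
tool_pos: [524.5, -179.9, 121.3]
orientation: [0.013, 0.688, 0.725, 0.013]
contact_force: [-1.2, -0.4, -3.9]
opening: 11.6
t 12.43 pos [ 524.5 -179.9  121.3] F [-1.2 -0.4 -3.9] T [0.02 0.13 0.01] open 11.6 j [-0.4  -0.05  1.58  0.02  1.58 -0.45]
TRAY underside bath x 4.4 y 0.2 z 33.3 tilt 2.1 yaw 3.0
from [ 524.5 -179.9  121.3] shift [-0.0003  0.0018 -0.0002] turn [0.0191 0.0005 0.0013]  |d|mm 1.0 deg 1.1
from [ 524.5 -179.9  121.3] shift [-0.0003  0.0033  0.0014] turn [0.0365 0.0006 0.0013]  |d|mm 3.0 deg 2.1
```

```bash
python3 -m inch '[[[0,0,0.0018,0,0.019,0,0],[0,0,0.0033,0.0014,0.037,0,0],[0,0,0.0033,0.0014,0.037,0,0],[0,0,0.0033,0.0014,0.037,0,0]]]' 55
python3 -m inch '[[[0,0,0,0.001,0,0,0],[0,0,0,0.001,0,0,0]]]' 55
python3 - <<'E'
from h import *
show();where()
E
```

```text
t: 12.77
tool_pos: [527.7, -179.9, 121.0]
orientation: [0.002, 0.689, 0.725, 0.001]
contact_force: [1.0, -0.1, -4.9]
opening: 11.7
t: 12.93
tool_pos: [527.4, -180.0, 120.2]
orientation: [0.002, 0.689, 0.725, 0.001]
contact_force: [1.0, 0.2, -3.6]
opening: 11.8
t 12.93 pos [ 527.4 -180.   120.2] F [ 1.   0.2 -3.6] T [-0.12  0.09 -0.03] open 11.8 j [-0.39 -0.02  1.55  0.    1.61 -0.44]
TRAY underside bath x 4.4 y -0.1 z 32.2 tilt 0.2 yaw 2.9
```

```bash
python3 -m inch '[[[0,0,0,0.001,0,0,0],[0,0,0,0.001,0,0,0]]]' 55
python3 -m inch '[[[0,0,0,0.001,0,0,0],[0,0,0,0.001,0,0,0]]]' 55
python3 -m inch '[[[0,0,0,0.001,0,0,0],[0,0,0,0.001,0,0,0]]]' 55
python3 - <<'E'
from h import *
show();where()
E
```

```text
t: 13.1
tool_pos: [527.3, -180.0, 119.1]
orientation: [0.002, 0.689, 0.725, 0.001]
contact_force: [0.3, 0.0, -3.8]
opening: 11.7
t: 13.27
tool_pos: [527.5, -180.0, 118.3]
orientation: [0.002, 0.689, 0.725, 0.001]
contact_force: [-0.5, 0.8, -4.1]
opening: 11.8
t: 13.43
tool_pos: [527.6, -180.0, 118.1]
orientation: [0.002, 0.689, 0.725, 0.001]
contact_force: [-0.9, 1.3, 1.9]
opening: 11.9
t 13.43 pos [ 527.6 -180.   118.1] F [-0.9  1.3  1.9] T [-0.07  0.52 -0.14] open 11.9 j [-0.39 -0.02  1.55  0.    1.6  -0.44]
TRAY underside bath x 4.7 y -0.2 z 30.1 tilt 0.3 yaw 2.9
```

```bash
python3 -m inch '[[[0.5,0,0,0,0,0,0],[0.5,0,0,0,0,0,0],[0.5,0,0,0,0,0,0],[0.5,0,0,0,0,0,0],[0.5,0,0,0,0,0,0],[0.5,0,0,0,0,0,0]]]' 55
python3 -m inch '[[[0.5,0,0,-0.02,0,0,0],[0.5,0,0,-0.05,0,0,0],[0.5,0,0,-0.09,0,0,0],[0.5,0,0,-0.12,0,0,0],[0.5,0,0,-0.14,0,0,0],[0,0,0,-0.14,0,0,0]]]' 55
python3 - <<'E'
from h import *
show()
for n,(a,b,e,f) in(("side",(260,420,370,530)),("top",(130,250,430,560))):
    c=capture(n);cv2.imwrite(f"pics/{n}8.png",cv2.resize(c["image"][a:b,e:f,::-1],None,fx=3.5,fy=3.5,interpolation=cv2.INTER_CUBIC))
E
```

```text
t: 13.93
tool_pos: [527.6, -180.0, 117.3]
orientation: [0.002, 0.689, 0.725, 0.001]
contact_force: [-0.0, -0.0, -0.3]
opening: 43.8
t: 14.43
tool_pos: [528.3, -180.4, 263.5]
orientation: [0.006, 0.689, 0.725, 0.003]
contact_force: [0.1, 0.3, 1.2]
opening: 40.1
t 14.43 pos [ 528.3 -180.4  263.5] F [0.1 0.3 1.2] T [-0.04  0.1  -0.01] open 40.1 j [-0.39 -0.03  1.3   0.    1.85 -0.44]
```

View pics/side8.png

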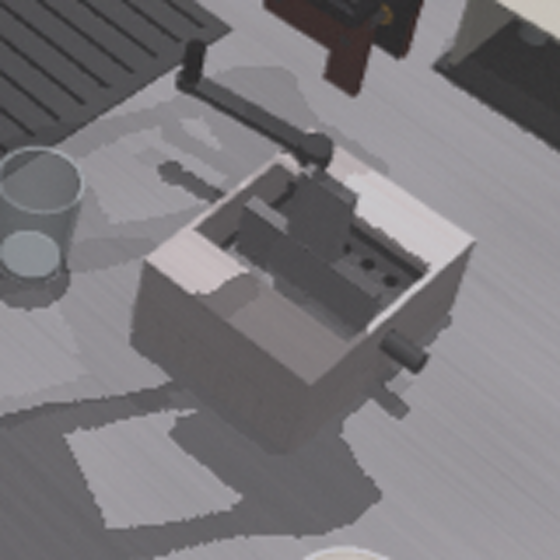

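View pics/top8.png

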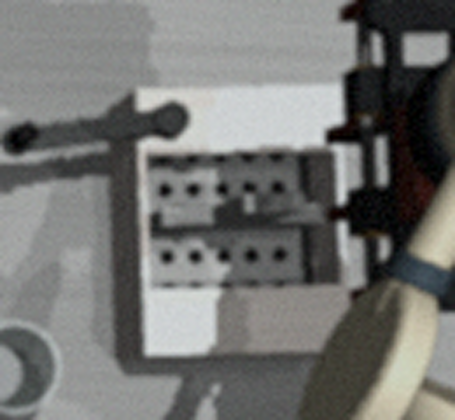

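```bash
cat > lev.py <<'E'
from h import *
def K(th): return np.array([68-105*np.cos(th),50+105*np.sin(th)])
def off(th,gap=0):
    u=np.array([np.sin(th),np.cos(th)]); d=0
    while True:
        o=np.abs(u*d)-[13.5,10]; 
        if np.hypot(*np.maximum(o,0))>=7+gap: return u*d
        d+=.2
def T(th,gap,z): return bw(*(K(th)+off(th,gap)),z)
E
python3 - <<'E'
from lev import *
show(); print(T(1.44,15,0))
go([*T(1.44,15,0)[:2],200],toolR(2.9,0)); go(T(1.44,15,107),toolR(2.9,0))
E
```

```text
t 14.53 pos [ 527.3 -179.9  257.6] F [ 0.2  0.1 -0.1] T [-0.04  0.06  0.01] open 32.8 j [-0.39 -0.02  1.31  0.    1.85 -0.44]
[605.14867888 -17.05171995   0.        ]
from [ 527.3 -179.9  257.6] shift [0.1588 0.0858 0.0577] turn [0.0049 0.002  0.001 ]  |d|mm 189.0 deg 0.3
from [ 527.3 -179.9  257.6] shift [0.159  0.0854 0.1507] turn [0.0049 0.002  0.001 ]  |d|mm 235.0 deg 0.3
```

```bash
python3 -m inch '[[[0,0.03,0.016,0,0,0,0],[0,0.066,0.036,0,0,0,0],[0,0.1,0.055,0.01,0,0,0],[0,0.135,0.074,0.03,0,0,0],[0,0.159,0.085,0.055,0,0,0],[0,0.159,0.085,0.055,0,0,0],[0,0.159,0.085,0.055,0,0,0],[0,0.159,0.085,0.055,0,0,0]]]' 20
python3 - <<'E'
from lev import *
show(); go(T(1.44,15,107),toolR(2.9,0))
E
```

```text
t: 15.2
tool_pos: [603.3, -17.2, 201.0]
orientation: [0.001, 0.689, 0.725, -0.0]
contact_force: [-0.5, 0.5, -0.1]
opening: 0.4
t 15.2 pos [603.3 -17.2 201. ] F [-0.5  0.5 -0.1] T [-0.11  0.04  0.01] open 0.4 j [-0.08  0.1   1.29 -0.    1.76 -0.14]
from [603.3 -17.2 201. ] shift [0.0002 0.0018 0.094 ] turn [0.0008 0.0016 0.001 ]  |d|mm 93.0 deg 0.1
```

```bash
python3 -m inch '[[[0,0,0.002,0.03,0,0,0],[0,0,0.002,0.06,0,0,0],[0,0,0.002,0.085,0,0,0],[0,0,0.002,0.094,0,0,0],[0,0,0.002,0.094,0,0,0],[0,0,0.002,0.094,0,0,0]]]' 20
python3 - <<'E'
from lev import *
show(); 
for th in (1.44,1.2,.95,.7,.45,.2,.08,0): print(th,end=' ');go(T(th,0,107),toolR(2.9,0))
c=capture("side");cv2.imwrite("pics/side9.png",cv2.resize(c["image"][230:400,370:530,::-1],None,fx=3.4,fy=3.4,interpolation=cv2.INTER_CUBIC))
E
```

```text
t: 15.7
tool_pos: [606.5, -17.8, 109.8]
orientation: [0.002, 0.689, 0.725, 0.001]
contact_force: [0.1, 1.4, 0.1]
opening: 0.2
t 15.7 pos [606.5 -17.8 109.8] F [0.1 1.4 0.1] T [-0.08  0.1   0.01] open 0.2 j [-0.08  0.12  1.43 -0.    1.59 -0.13]
1.44 from [606.5 -17.8 109.8] shift [-0.0012 -0.0164  0.0027] turn [ 0.0049  0.0016 -0.0005]  |d|mm 16.0 deg 0.3
1.2 from [606.5 -17.8 109.8] shift [-0.0022 -0.0409  0.0026] turn [ 0.0049  0.0016 -0.0005]  |d|mm 41.0 deg 0.3
0.95 from [606.5 -17.8 109.8] shift [-0.0088 -0.065   0.0025] turn [ 0.0049  0.0016 -0.0005]  |d|mm 65.0 deg 0.3
0.7 from [606.5 -17.8 109.8] shift [-0.0234 -0.0893  0.0024] turn [ 0.0049  0.0016 -0.0005]  |d|mm 92.0 deg 0.3
0.45 from [606.5 -17.8 109.8] shift [-0.0453 -0.1096  0.0023] turn [ 0.0049  0.0016 -0.0005]  |d|mm 118.0 deg 0.3
0.2 from [606.5 -17.8 109.8] shift [-0.0702 -0.1227  0.0023] turn [ 0.0049  0.0016 -0.0005]  |d|mm 141.0 deg 0.3
0.08 from [606.5 -17.8 109.8] shift [-0.0825 -0.1266  0.0023] turn [ 0.0049  0.0016 -0.0005]  |d|mm 151.0 deg 0.3
0 from [606.5 -17.8 109.8] shift [-0.0909 -0.1283  0.0023] turn [ 0.0049  0.0016 -0.0005]  |d|mm 157.0 deg 0.3
```

View pics/side9.png

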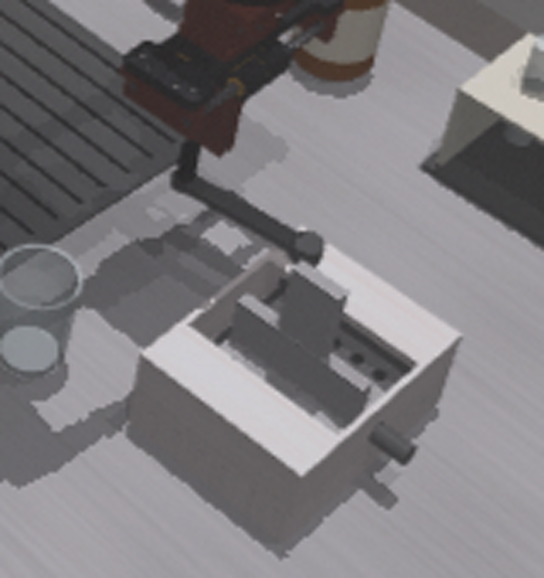

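```bash
python3 -m inch '[[[0,-0.001,-0.01,0.0025,0,0,0],[0,-0.001,-0.02,0.0025,0,0,0],[0,-0.0015,-0.03,0.0025,0,0,0],[0,-0.002,-0.04,0.0025,0,0,0],[0,-0.002,-0.04,0.0025,0,0,0],[0,-0.002,-0.04,0.0025,0,0,0]]]' 20
python3 - <<'E'
from lev import *
show(); 
for th in (1.2,1.08,.95,.82,.7,.57,.45): print(th,end=' ');go(T(th,0,107),toolR(2.9,0))
c=capture("side");cv2.imwrite("pics/side10.png",cv2.resize(c["image"][230:400,370:530,::-1],None,fx=3.4,fy=3.4,interpolation=cv2.INTER_CUBIC))
E
```

```text
t: 16.25
tool_pos: [567.5, -21.0, 108.3]
orientation: [0.003, 0.689, 0.725, 0.002]
contact_force: [-0.3, -0.5, -0.2]
opening: 0.5
t 16.25 pos [567.5 -21.  108.3] F [-0.3 -0.5 -0.2] T [-0.06  0.08 -0.06] open 0.5 j [-0.1   0.01  1.54 -0.    1.58 -0.15]
1.2 from [567.5 -21.  108.3] shift [-0.0009 -0.0017  0.0013] turn [0.0078 0.0019 0.0006]  |d|mm 2.0 deg 0.5
1.08 from [567.5 -21.  108.3] shift [-0.0032 -0.0132  0.0012] turn [0.0078 0.0019 0.0006]  |d|mm 13.0 deg 0.5
0.95 from [567.5 -21.  108.3] shift [-0.0075 -0.0259  0.0012] turn [0.0078 0.0019 0.0006]  |d|mm 26.0 deg 0.5
0.82 from [567.5 -21.  108.3] shift [-0.0138 -0.0386  0.0011] turn [0.0078 0.0019 0.0006]  |d|mm 40.0 deg 0.5
0.7 from [567.5 -21.  108.3] shift [-0.0221 -0.0502  0.001 ] turn [0.0078 0.0019 0.0006]  |d|mm 54.0 deg 0.5
0.57 from [567.5 -21.  108.3] shift [-0.033  -0.0617  0.0009] turn [0.0078 0.0019 0.0006]  |d|mm 69.0 deg 0.5
0.45 from [567.5 -21.  108.3] shift [-0.0439 -0.0705  0.0009] turn [0.0078 0.0019 0.0006]  |d|mm 83.0 deg 0.5
```

View pics/side10.png

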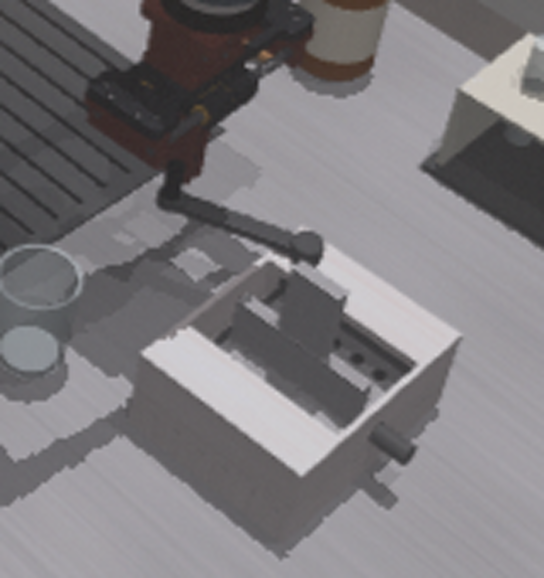

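The lever is following: the knob is now at crop (172,185). I continue along the arc.

```bash
python3 -m inch '[[[0,-0.0032,-0.013,0.001,0,0,0],[0,-0.0075,-0.026,0.001,0,0,0],[0,-0.0138,-0.0386,0.001,0,0,0],[0,-0.022,-0.05,0.001,0,0,0],[0,-0.033,-0.0617,0.001,0,0,0],[0,-0.044,-0.0705,0.001,0,0,0],[0,-0.044,-0.0705,0.001,0,0,0],[0,-0.044,-0.0705,0.001,0,0,0]]]' 20
python3 - <<'E'
from lev import *
show(); 
for th in (.45,.32,.2,.1,.03,0): print(th,end=' ');go(T(th,0,107),toolR(2.9,0))
c=capture("side");cv2.imwrite("pics/side11.png",cv2.resize(c["image"][230:400,370:530,::-1],None,fx=3.4,fy=3.4,interpolation=cv2.INTER_CUBIC))
E
```

```text
t: 16.97
tool_pos: [498.9, -68.6, 105.3]
orientation: [0.002, 0.689, 0.725, 0.001]
contact_force: [-0.4, 1.0, 0.1]
opening: 0.6
t 16.97 pos [498.9 -68.6 105.3] F [-0.4  1.   0.1] T [-0.07  0.07  0.02] open 0.6 j [-0.2  -0.16  1.71 -0.    1.59 -0.25]
0.45 from [498.9 -68.6 105.3] shift [ 0.0001  0.0004 -0.0017] turn [ 0.005   0.0014 -0.0002]  |d|mm 1.0 deg 0.3
0.32 from [498.9 -68.6 105.3] shift [-0.0126 -0.0073 -0.0017] turn [ 0.005   0.0014 -0.0002]  |d|mm 14.0 deg 0.3
0.2 from [498.9 -68.6 105.3] shift [-0.0248 -0.0127 -0.0018] turn [ 0.005   0.0014 -0.0002]  |d|mm 27.0 deg 0.3
0.1 from [498.9 -68.6 105.3] shift [-0.0351 -0.0161 -0.0018] turn [ 0.005   0.0014 -0.0002]  |d|mm 38.0 deg 0.3
0.03 from [498.9 -68.6 105.3] shift [-0.0424 -0.0177 -0.0018] turn [ 0.005   0.0014 -0.0002]  |d|mm 45.0 deg 0.3
0 from [498.9 -68.6 105.3] shift [-0.0455 -0.0183 -0.0018] turn [ 0.005   0.0014 -0.0002]  |d|mm 49.0 deg 0.3
```

View pics/side11.png

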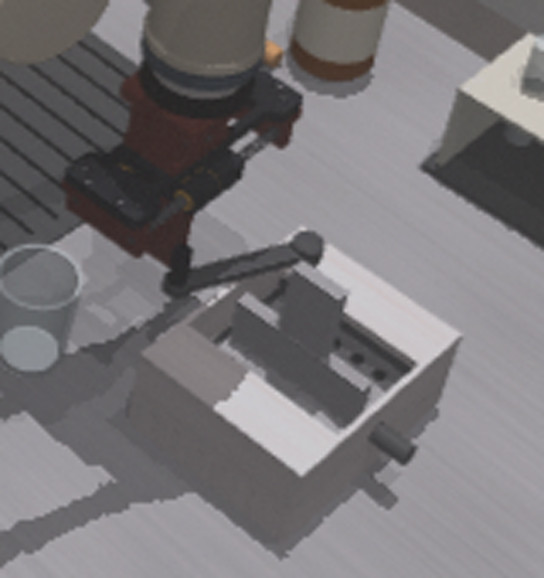

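```bash
python3 -m inch '[[[0,-0.0126,-0.0073,-0.0017,0,0,0],[0,-0.0248,-0.0127,-0.0017,0,0,0],[0,-0.0351,-0.0161,-0.0017,0,0,0],[0,-0.041,-0.0175,-0.0017,0,0,0],[0,-0.041,-0.0175,-0.0017,0,0,0],[0,-0.041,-0.0175,-0.0017,0,0,0]]]' 20
python3 - <<'E'
from lev import *
show(); 
for th in (.03,0): print(th,end=' ');go(T(th,0,107),toolR(2.9,0))
E
python3 -m inch '[[[0,-0.003,0,0,0,0,0],[0,-0.004,0,0,0,0,0],[0,-0.004,0,0,0,0,0]]]' 20
python3 -m inch '[[[0,-0.0015,0,0,0,0,0],[0,-0.0015,0,0,0,0,0]]]' 20
python3 - <<'E'
from lev import *
show(); go(T(0,0,107),toolR(2.9,0))
c=capture("side");cv2.imwrite("pics/side12.png",cv2.resize(c["image"][230:400,370:530,::-1],None,fx=3.4,fy=3.4,interpolation=cv2.INTER_CUBIC))
E
```

```text
t: 17.52
tool_pos: [483.1, -110.2, 106.1]
orientation: [0.002, 0.689, 0.725, 0.001]
contact_force: [-0.5, 0.2, -0.3]
opening: 0.0
t 17.52 pos [ 483.1 -110.2  106.1] F [-0.5  0.2 -0.3] T [-0.09  0.03  0.02] open 0.0 j [-0.29 -0.18  1.73  0.    1.59 -0.34]
0.03 from [ 483.1 -110.2  106.1] shift [-0.0016  0.0001 -0.0008] turn [0.0034 0.0012 0.0003]  |d|mm 1.0 deg 0.2
0 from [ 483.1 -110.2  106.1] shift [-0.0047 -0.0004 -0.0008] turn [0.0034 0.0012 0.0003]  |d|mm 4.0 deg 0.2
t: 17.77
tool_pos: [483.2, -112.6, 106.1]
orientation: [0.0, 0.688, 0.726, 0.002]
contact_force: [-1.0, 5.6, 0.9]
opening: 0.6
t: 17.93
tool_pos: [483.2, -112.8, 106.1]
orientation: [-0.001, 0.688, 0.726, 0.003]
contact_force: [-0.8, 10.9, 2.3]
opening: 0.5
t 17.93 pos [ 483.2 -112.8  106.1] F [-0.8 10.9  2.3] T [1.57 0.22 0.01] open 0.5 j [-0.3  -0.18  1.72  0.01  1.6  -0.36]
from [ 483.2 -112.8  106.1] shift [-0.0022 -0.0004 -0.0009] turn [ 0.003  -0.0044  0.0033]  |d|mm 2.0 deg 0.4
```

View pics/side12.png

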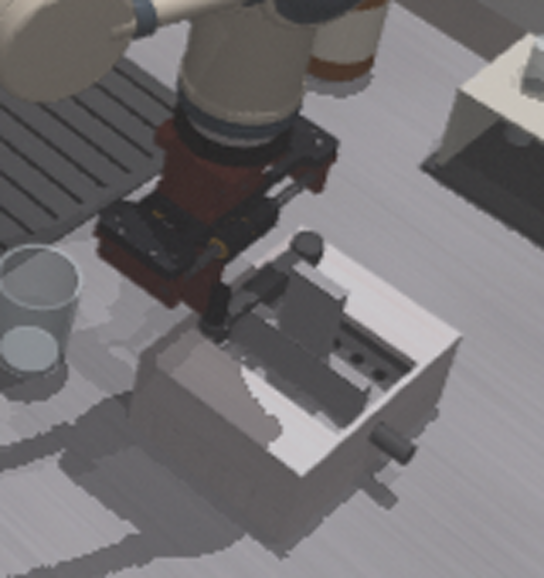

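```bash
python3 -m inch '[[[0,-0.001,0,0,0,0,0],[0,-0.001,0,0,0,0,0],[0,0.008,0,0,0,0,0],[0,0.02,0,0,0,0,0],[0,0.03,0,0,0,0,0],[0,0.03,0,0,0,0,0]]]' 20
python3 -m inch '[[[0,0,0,-0.03,0,0,0],[0,0,0,-0.07,0,0,0],[0,0.02,0,-0.11,0,0,0],[0,0.06,0,-0.14,0,0,0],[0,0.1,0,-0.15,0,0,0],[0,0.13,0,-0.15,0,0,0],[0,0.16,0,-0.15,0,0,0],[0,0.16,0,-0.15,0,0,0]]]' 20
python3 - <<'E'
from lev import *
show()
import pickle
for n,(a,b,e,f) in(("side",(230,400,340,520)),("top",(130,250,410,560))):
    c=capture(n);cv2.imwrite(f"pics/{n}13.png",cv2.resize(c["image"][a:b,e:f,::-1],None,fx=4,fy=4,interpolation=cv2.INTER_CUBIC)); cv2.imwrite(f"pics/{n}13f.png",c["image"][:,:,::-1])
    print(n,"knob top pred",((np.array(proj(c,bw(*K(0),119)))-[e,a]+.5)*4).round(), "th=.05",((np.array(proj(c,bw(*K(.05),119)))-[e,a]+.5)*4).round(),"tray grip top",((np.array(proj(c,bw(4.5,0,140)))-[e,a]+.5)*4).round())
E
```

```text
t: 18.48
tool_pos: [481.6, -83.9, 106.2]
orientation: [0.002, 0.688, 0.726, 0.001]
contact_force: [-0.6, -0.6, -0.6]
opening: 0.3
t: 19.15
tool_pos: [472.5, 78.6, 256.8]
orientation: [0.002, 0.687, 0.727, 0.002]
contact_force: [0.7, 0.6, 0.1]
opening: 0.1
t 19.15 pos [472.5  78.6 256.8] F [0.7 0.6 0.1] T [-0.06  0.09  0.04] open 0.1 j [ 0.09 -0.23  1.5   0.    1.87  0.04]
side knob top pred [380. 341.] th=.05 [373. 336.] tray grip top [499. 330.]
top knob top pred [301. 308.] th=.05 [292. 308.] tray grip top [398. 229.]
```

View pics/side13.png

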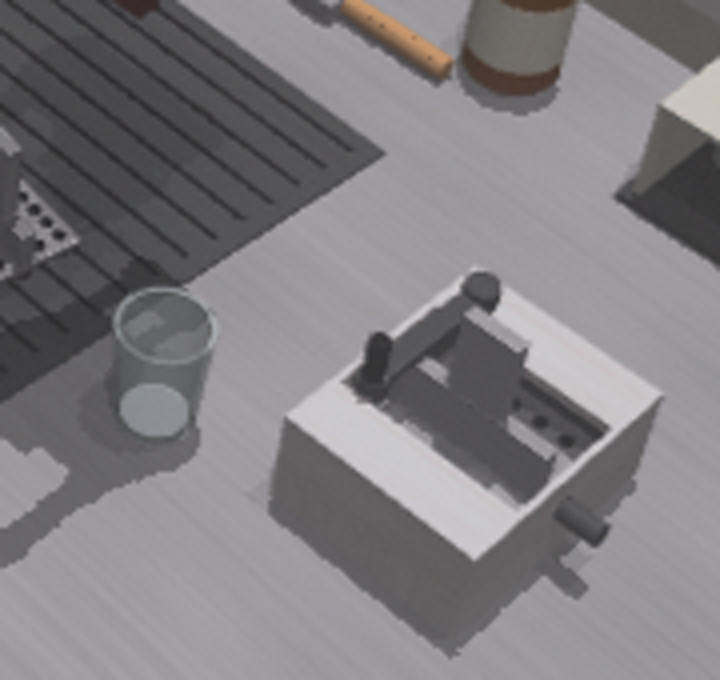

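View pics/top13.png

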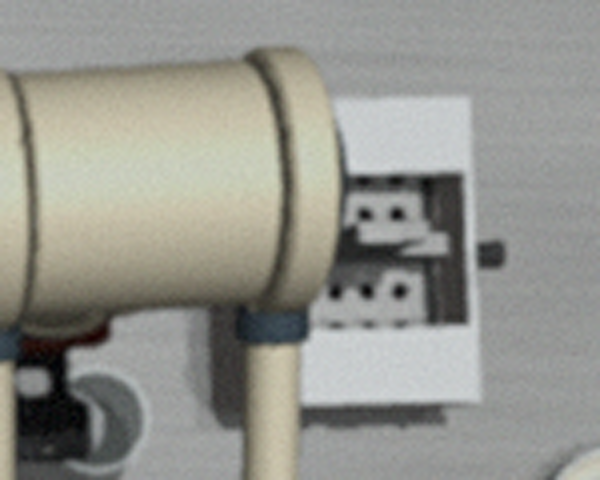

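View pics/top13f.png

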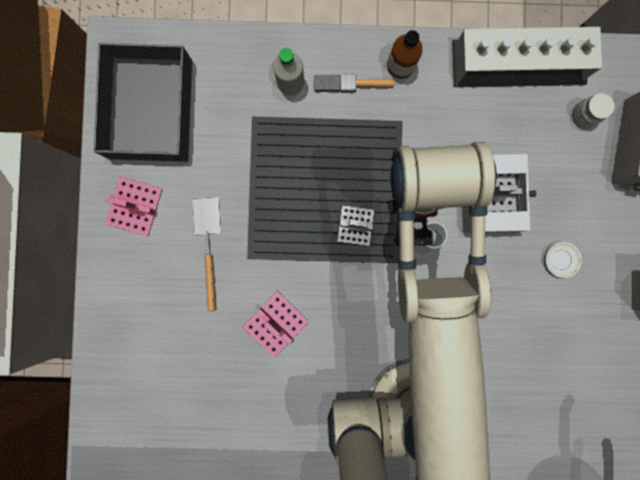

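The side view shows the knob top at crop (380,338). My prediction for fully shut was (380,341), and for 0.05 rad open (373,336). The arm hides the lever in the top view, so I swing it clear for a last look.

```bash
python3 -m inch '[[[0,0.04,0,-0.01,0,0,0],[0,0.08,0,-0.02,0,0,0],[0,0.12,0,-0.02,0,0,0],[0,0.16,0,-0.02,0,0,0],[0,0.2,0,-0.02,0,0,0],[0,0.2,0,-0.02,0,0,0],[0,0.2,0,-0.02,0,0,0],[0,0.2,0,-0.02,0,0,0]]]' 20
python3 - <<'E'
from lev import *
show()
c=capture("top");a,e=130,410;cv2.imwrite("pics/top14.png",cv2.resize(c["image"][130:260,410:560,::-1],None,fx=4,fy=4,interpolation=cv2.INTER_CUBIC))
E
```

```text
t: 19.92
tool_pos: [463.1, 272.7, 275.2]
orientation: [0.002, 0.689, 0.725, 0.0]
contact_force: [-0.2, 0.5, 0.4]
opening: 0.6
t 19.92 pos [463.1 272.7 275.2] F [-0.2  0.5  0.4] T [-0.12  0.03  0.02] open 0.6 j [ 0.47 -0.07  1.32 -0.    1.89  0.42]
```

View pics/top14.png

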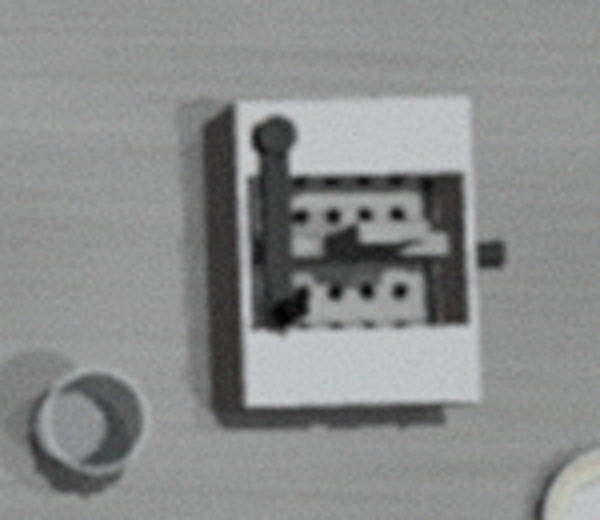

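The top view shows the lever running parallel to the bath's x edge (hub at crop 275,135, knob at 290,310), across the cross bar. The beaker has not moved. I hand in the job.

```bash
python3 -c "
from rig import finish_job
print(finish_job())"
```

```text
the job is handed in; nothing more can be done
None
```

The larger tray is refitted flat between the stop bars, the lever is shut over its cross bar, and the job was handed in at about 20 s of the 64 s allowed.

- **Insertion:** I gripped the tray's grip plate, tilted it and passed its -x end through the slot first. My first tilt of 57° ran out of arm reach: joint 2 reached its limit of -0.86 rad, and the tray drifted 11 mm sideways in free air. I backed off to 44°, and it went in with no contact felt.
- **Stop bars:** I felt the -x stop bar by sliding the lowered end against it at about 4 N. That put the pair's middle about 4.5 mm towards +x.
- **Seating:** The tray met the floor with its underside reading 30.1 mm (nominal 30), tilt 0.3°, and its yaw matched to the bath. I then released it. The +x stop was not touched; I judged the fit from the tray lying flat at floor height.
- **Lever:** I pushed the knob round with the closed fingers until it met a firm stop at about 11 N. The pushing position there was about 2 mm short of my nominal figure, which is within the camera calibration.
- **Last checks:** The side view puts the knob within about 1 image pixel of where fully shut should be. The top view shows the arm along the bath's x, over the cross bar. The beaker and smaller tray look unmoved, and the gripper is clear of everything.

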